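# Clamp a tap on a display board and lock its nut

### The arm

A 6-joint arm with a two-finger parallel gripper is mounted at the origin on the work surface. World frame = base frame: x ahead of the robot, y to its left, z up, the work surface at z = 0. Lengths are in m, angles in rad, forces in N, time in s.
With the tool pointing down it reaches from about 0.3 to 0.775 m from the base axis. Payload 14.6 kg.
Tool frame: the origin (TCP) lies on the front face of the gripper's body, between the roots of the fingers; the fingertips stand 97 mm ahead of it and the grasp point (between the pads) lies 78 mm ahead of it; z points along the fingers, y is the direction in which the jaws open and shut (so a half turn about z gives the same grasp; the last joint's range is limited). The gripper opens to 94 mm and grips with 3 to 60 N. Pads are 16 mm wide; open, the fingers measure 119 mm over their backs; the gripper's body (75 mm by 177 mm) begins 78 mm behind the grasp point.
Start: joints at [1.236, 0.3, 1.521, -0, 1.321, -0.067], TCP at [0.146, 0.53, 0.303] pointing down, gripper open.
Joint ranges: [-3.03, 3.03], [-0.79, 2.21], [0.23, 2.52], [-1.04, 4.18], [0, 3.07], [-2.55, 2.55]. Speed limits (rad/s): [2.22, 2.22, 2.57, 3.14, 3.14, 3.14].

### API

Orientations are given as [roll, pitch, yaw] about the fixed x, y, z axes, in that order (R = Rz(yaw) Ry(pitch) Rx(roll)).
In Python, from station import ctrl gives the robot as it stands. The module is installed in compiled form; this text tells all that it offers.
- The arm moves only by the shell command python3 -m pendant 'ROWS' [FORCE]. ROWS is JSON, a list of rows, each an object of numbers: "rx", "ry", "rz": the turn, a rotation vector about the tool's x, y, z each as a share of 4 degrees, from -1 to 1; "tx", "ty", "tz": the shift along the tool's x, y, z each as a share of 0.04 m, from -1 to 1; "grip": the gripper command: -1 is fully open, 1 is shut, values between are in proportion. A call has 1 to 8 rows; each row shifts and turns the pose as measured when the row begins, along the tool's axes as they then stand; what a row does not reach is not made up. A row lasts 1/12 s, in which the tool goes at most 41.7 mm and 7.16 degrees, less where a joint would pass 70% of its speed; a pose out of reach is approached as far as the arm can. A call with a number of a shift or a turn outside -1 to 1 is refused whole. A call with a gripper value outside its range is refused whole. The fingers move at their own pace and stop on an object; FORCE is the grip in N (left out, the last holds). Time passes only in rows, so rows that do not move let the fingers close. It gives the time, the measured TCP pose, the force and the opening at its end, in the units of the state.
- ctrl.get_obs(): the state, without advancing time (a new reading comes with each control period).
- ctrl.camera(name): name is "side" or "top" or "wrist"; returns a dict with "pixels" (400x640x3 uint8, blue, green, red), "fx", "fy", "cx", "cy" (pixels), "k1" (the pictures are not rectified: a ray, as slopes to the right and down, at radius r is drawn at 1 + k1 r^2 times it, then the intrinsics apply), "world_from_camera" (4x4, takes a point from camera to world coordinates). Camera axes: x right, y up, looking along -z (the intrinsics and any distortion apply to the point x, -y, -z); pixel columns grow to the right and rows downward; lengths in m; the calibration is good to about 2 mm. A picture is of the moment at which its call begins. There is no depth.
- ctrl.hand_in(): hands the job in, once; it reports no verdict.
The state is a dict: "time_s": time; "qpos": joint angles; "joint_vel": joint speeds; "tau": joint torques, N m; "ee_pos": TCP position; "eef_rot": TCP orientation; "force": force on the tool from outside, world axes, zero at the start; "moment": the same for the moment, N m; "grip_width": finger opening in m.
Only numpy, scipy, OpenCV 4.12 (cv2) and the standard library are available. Lean on these libraries where they do the work, as an engineer would, in place of code of your own. Each camera call takes 0.05 s, during which the arm holds its last target.

### The job

A tap hangs under the face-down display board with its threaded shank sticking up; its big brass nut is still slightly loose and a white lock nut sits a little above it (the other tap, with the yellow mark, is finished). Turn the brass nut clockwise until it bears on the rubber washer and nip it up about an eighth of a turn, let go, then run the white nut down until you feel it meet the brass nut and nip that up about an eighth of a turn too, so that the pair is locked. Do not overtighten them or lean on the board, let go, and leave the things lying around where they are.

Things in the scene. Friction and masses are not known exactly. Their poses are not given: they have to be found in the camera images.
- board: Display board lying face down (bare plywood back up, red edges) on two wooden blocks; 260 (x) by 440 (y) by 18 mm, fixed. Origin on the table under the board's centre; its upper surface is 168 mm above the origin (so 168 mm above the table).
- tap: The chrome basin tap to finish, fixed, hanging head down under the board. Its threaded steel shank, 30 mm across, stands 42 mm up out of the board. Origin on the shank's axis at the board's upper surface; z up along the shank. The spout points along +x. It may be at either end of the board.
- washer: Black rubber washer round the shank of the tap, 68 mm across, 3 mm thick, fixed on the board. Origin at the centre of its underside. The brass nut presses on its top face.
- fixing_nut: Large brass hexagon nut on the shank, 56 mm across flats (65 over corners), 14 mm high; origin on the axis at its underside, flats face +-x and every 60 deg. Clockwise from above tightens, 6 mm down a turn. Starts 0.5 to 1.2 rad short of the washer. Turns freely with 0.05 N m; 0.13 N m shows it has met the washer; half a turn more is too much. Stays where it is left.
- lock_nut: White hexagon nut above the brass one on the same shank, 42 mm across flats (48.5 over corners), 14 mm high; origin on the axis at its underside, flats face +-x and every 60 deg. Clockwise lowers it, 6 mm a turn. Starts 2.2 to 4 rad (2.1 to 3.8 mm) short of the tightened brass nut. Runs with 0.05 N m; 0.11 N m shows it has met; a third of a turn more is too much. Stays where it is left.
- done_tap: The finished tap, at the other end of the board: same shank, washer and nuts, the nuts already together with a yellow paint mark across them. Fixed. Origin on its shank's axis at the board's upper surface. The two shanks stand 170 to 200 mm apart.
- spanner: Steel spanner 190 mm long, 8 mm high, lying on the board along its far edge, loose. Origin: centre of its underside. Leave it.
- spare_washer: Spare rubber washer, 66 mm across, 5 mm thick, lying on the board near its far edge, loose. Origin: centre of its underside. Leave it.
- paint_jar: Yellow paint jar, 34 mm across, 42 mm high, standing at a far corner of the board, loose. Origin: centre of its underside. Leave it.
- screwdriver: Green screwdriver 210 mm long on the table to the right, loose. Origin: under its middle. Leave it.
- tape_reel: White reel 56 mm across, 13 mm high, on the table to the left, loose. Origin: centre of its underside. Leave it.
- carton: Cardboard carton 130 by 120 by 75 mm on the table to the right, loose. Origin: centre of its underside. Leave it.
- drain_plug: Steel basin plug 64 mm across, 43 mm high, on the table to the left, loose. Origin: centre of its underside. Leave it.

How it is judged:
On the way, in this order (a step that is already met when the one before it is completed fails the run):
1. the brass nut is tight on the washer (over 8 N) and let go, before the white nut bears on it (contact force between fixing_nut and washer above 8 N and contact force between the fingers and fixing_nut below 0.5 N and contact force between lock_nut and fixing_nut below 1 N), for 0.2 s.
2. the white nut is tight against the brass nut (over 12 N) and let go (contact force between lock_nut and fixing_nut above 12 N and contact force between the fingers and lock_nut below 0.5 N), for 0.2 s.
At the end, for the whole second after the job is handed in: The brass nut is clamped on the washer with more than 8 N and the white nut bears on the brass nut with 12 to 45 N, both at rest and let go; the seven loose things are within 30 mm of where they lay (contact force between fixing_nut and washer above 8 N and contact force between lock_nut and fixing_nut between 12 and 45 N and angular speed of lock_nut below 0.05 rad/s and distance of each of spanner, spare_washer, paint_jar, screwdriver, tape_reel, carton, drain_plug from where it was at the start of the episode below 0.03 m); the robot touches nothing.
It fails at once if the white nut is overtightened: more than 60 N on the brass nut (contact force between lock_nut and fixing_nut above 60 N).
It fails at once if the washer is crushed: more than 90 N under the brass nut (contact force between fixing_nut and washer above 90 N).
It fails at once if the fingers lean on the board, the washer or the finished tap with more than 30 N (contact force between the fingers and board above 30 N or contact force between the fingers and washer above 30 N or contact force between the fingers and done_tap above 30 N).
It fails at once if a loose thing is moved more than 30 mm (distance of any of spanner, spare_washer, paint_jar, screwdriver, tape_reel, carton, drain_plug from where it was at the start of the episode above 0.03 m).
It also fails if it takes over 72 s, if anything falls off the work surface, if the arm or the gripper's body presses on something with over 40 N, if the wrist force passes 120 N, or if a joint passes its speed limit or range.

## Working session

There is one attempt and no reset: what is moved stays moved. The work goes in short steps, Python scripts to look and compute and a shell command to move; the robot and the scene stay as the last step left them, time stands still between calls to the robot, and variables do not carry over. Pictures are saved under pics/ and viewed, and the job is handed in when it is done.

```bash
ls; mkdir -p pics
python3 - <<'E'
from station import ctrl
import cv2
o=ctrl.get_obs()
for k,v in o.items(): print(k,v)
for n in ["top","side","wrist"]:
    c=ctrl.camera(n); cv2.imwrite(f"pics/{n}0.png",c["pixels"]); print(n,{k:c[k] for k in c if k!="pixels"})
E
```

```text
pics
time_s 0.0
qpos [ 1.23644443e+00  3.00484083e-01  1.52160281e+00 -2.53102302e-05
  1.32070494e+00 -6.65936574e-02]
joint_vel [ 0.00078372  0.00124806  0.00196323 -0.00100579 -0.0016562   0.00035835]
tau [-3.80576123e-03 -5.31789351e+01 -3.52742457e+01  7.06650387e-02
  2.43756064e-02 -1.08206891e-04]
ee_pos [0.14546529 0.53025112 0.30206995]
eef_rot [-3.14039451e+00 -5.53372551e-05  2.87384066e+00]
force [ 0.92068848 -0.26826072  0.91183082]
moment [0.0161244  0.02168241 0.00508623]
grip_width 0.09417188795015653
top {'fx': 414.49292647662793, 'fy': 414.49292647662793, 'cx': 319.1143042286429, 'cy': 198.6678116619537, 'k1': -0.022112863150797843, 'world_from_camera': array([[ 0.02311763,  0.97839474, -0.20544905,  0.28914559],
       [-0.99973107,  0.02300091, -0.00295666, -0.02802845],
       [ 0.00183273,  0.20546215,  0.97866335,  1.31962132],
       [ 0.        ,  0.        ,  0.        ,  1.        ]])}
side {'fx': 438.08527261952764, 'fy': 438.08527261952764, 'cx': 323.27189973713206, 'cy': 201.0851192779204, 'k1': -0.011955794396384164, 'world_from_camera': array([[ 0.87423491,  0.32253522, -0.36288339, -0.08655433],
       [-0.48548389,  0.57409941, -0.6593294 , -1.10147689],
       [-0.0043258 ,  0.75258282,  0.6584834 ,  1.23107383],
       [ 0.        ,  0.        ,  0.        ,  1.        ]])}
wrist {'fx': 288.5187840425302, 'fy': 288.5187840425302, 'cx': 323.53990913733145, 'cy': 199.16560079747617, 'k1': -0.03470209283692086, 'world_from_camera': array([[ 0.265855  , -0.92449259, -0.27319327,  0.06539262],
       [ 0.96401143,  0.25443922,  0.07708859,  0.55219893],
       [-0.00175675, -0.28385582,  0.95886536,  0.38444401],
       [ 0.        ,  0.        ,  0.        ,  1.        ]])}
```

View pics/top0.png

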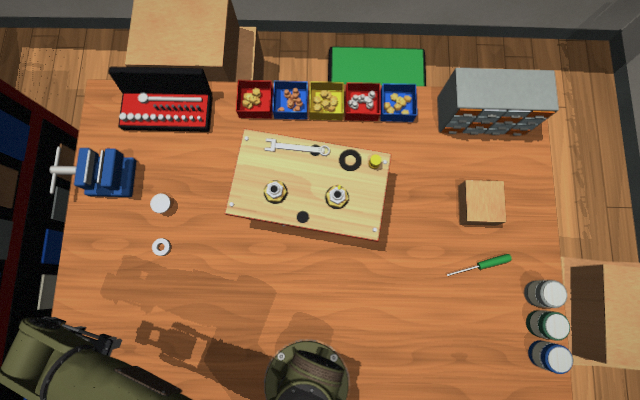

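View pics/side0.png

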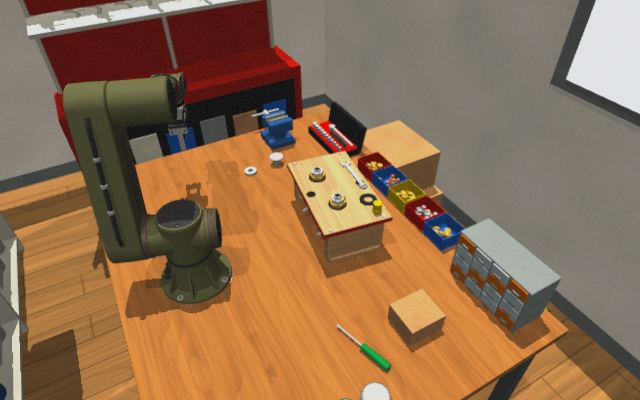

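View pics/wrist0.png

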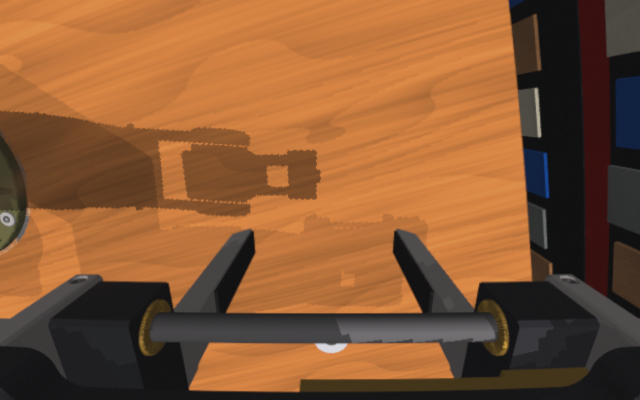

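The top view shows the board with nuts at about (275,191) and (337,197). I'll zoom in to see which one carries the yellow mark.

Run:
```python
import cv2,numpy as np
a=cv2.imread("pics/top0.png")[120:250,220:400]; b=cv2.imread("pics/side0.png")[145:235,285:395]
a=cv2.resize(a,None,fx=4,fy=4,interpolation=cv2.INTER_CUBIC);b=cv2.resize(b,None,fx=6,fy=6,interpolation=cv2.INTER_CUBIC)
cv2.imwrite("pics/topz.png",a);cv2.imwrite("pics/sidez.png",b)
```

```text
(no output)
```

View pics/topz.png

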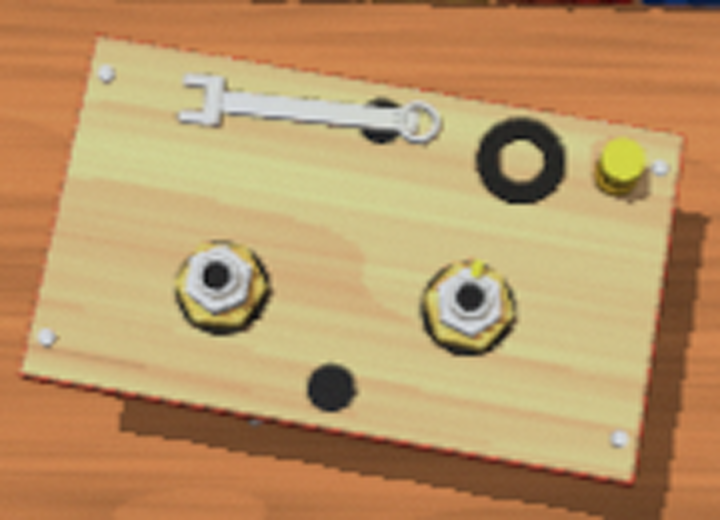

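View pics/sidez.png

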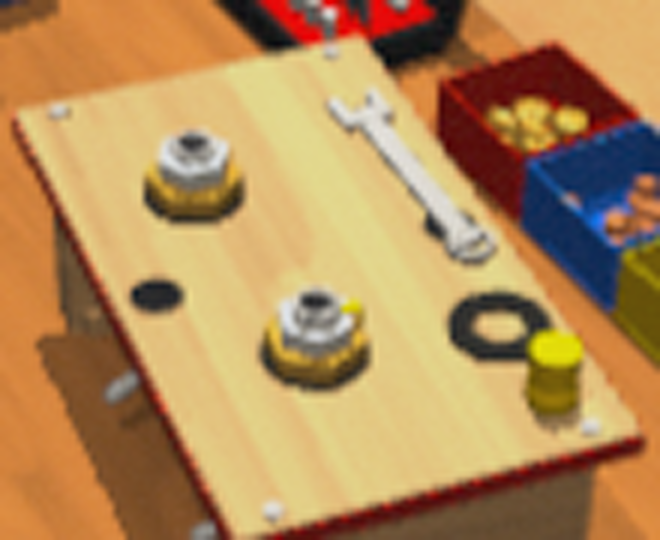

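The tap with the yellow mark is the right-hand one at (337,194), so the job is the left one: shank hole at about (274,189) in the top view and (317,169) in the side view. I'll triangulate it.

```bash
cat > h.py <<'E'
import numpy as np,cv2
from station import ctrl
def ray(c,px):
    K=np.array([[c["fx"],0,c["cx"]],[0,c["fy"],c["cy"]],[0,0,1.]])
    p=cv2.undistortPoints(np.array([[px]],float),K,np.array([c["k1"],0,0,0]))[0,0]
    T=c["world_from_camera"]; d=T[:3,:3]@np.array([p[0],-p[1],-1]); return T[:3,3],d/np.linalg.norm(d)
def onz(c,px,z):
    o,d=ray(c,px); return o+d*(z-o[2])/d[2]
def tri(r1,r2):
    (a,u),(b,v)=r1,r2
    s=np.linalg.lstsq(np.stack([u,-v],1),b-a,rcond=None)[0]
    p,q=a+s[0]*u,b+s[1]*v; return (p+q)/2,np.linalg.norm(p-q)
E
python3 - <<'E'
from h import *
t=ctrl.camera("top");s=ctrl.camera("side")
def dark(im,cx,cy,r=9):
    g=im[cy-r:cy+r+1,cx-r:cx+r+1].max(2).astype(int); m=(g<80).astype(np.uint8)
    n,l,st,ce=cv2.connectedComponentsWithStats(m)
    i=min(range(1,n),key=lambda i:np.hypot(*(ce[i]-r))+(100 if st[i,4]<6 else 0)); return ce[i]+[cx-r,cy-r],st[i,4]
for nm,a,b in [("tap",(274,189),(317,168)),("done",(337,194),(337,195))]:
    pa,na=dark(t["pixels"],*a,r=5);pb,nb=dark(s["pixels"],*b,r=4)
    print(nm,pa,na,pb,nb,onz(t,pa,.21),onz(s,pb,.21),tri(ray(t,pa),ray(s,pb)))
# board corners from top zoom
for p in [(98,38),(684,134),(634,483),(22,376)]:
    print(onz(t,(p[0]/4+220,p[1]/4+120),.168))
E
```

```text
tap [273.5 188.5] 32 [316.5        168.33333333] 6 [0.54769975 0.10137964 0.21      ] [0.54676792 0.10207184 0.21      ] (array([0.54707261, 0.10150385, 0.2104217 ]), np.float64(0.0010951636944144419))
done [336.97058824 193.85294118] 34 [337.2 194.8] 5 [ 0.53672613 -0.0733208   0.21      ] [ 0.53651107 -0.07361437  0.21      ] (array([ 0.53674648, -0.07331619,  0.20969803]), np.float64(9.756180952815811e-05))
[0.73382865 0.19994723 0.168     ]
[ 0.67004759 -0.23051519  0.168     ]
[ 0.41518081 -0.1924986   0.168     ]
[0.48054665 0.23826981 0.168     ]
```

Target tap at (0.547, 0.1015); shank top measured at 0.2104 against 0.210 expected, spacing 175 mm, board yaw about -0.15 rad. I'll lift first, then move over it.

```bash
python3 -m pendant '[{"tz":-1,"grip":-1},{"tx":-0.8,"ty":-0.5,"tz":-0.3},{"tx":-0.83,"ty":-0.51},{"tx":-0.83,"ty":-0.51},{"tx":-0.83,"ty":-0.51},{"tx":-0.83,"ty":-0.51},{"tx":-0.83,"ty":-0.51},{"tx":-0.83,"ty":-0.51}]' 20
python3 -m pendant '[{"tx":-0.83,"ty":-0.51},{"tx":-0.83,"ty":-0.51},{"tx":-0.83,"ty":-0.51},{"tx":-0.83,"ty":-0.51},{"tx":-0.4,"ty":-0.25},{"tx":0}]'
```

```text
$[0]: bad value
$[0]: bad value
```

```bash
python3 -m pendant '[{"rx":0,"ry":0,"rz":0,"tx":0,"ty":0,"tz":-1,"grip":-1},{"rx":0,"ry":0,"rz":0,"tx":-0.8,"ty":-0.5,"tz":-0.3,"grip":-1},{"rx":0,"ry":0,"rz":0,"tx":-0.83,"ty":-0.51,"tz":0,"grip":-1},{"rx":0,"ry":0,"rz":0,"tx":-0.83,"ty":-0.51,"tz":0,"grip":-1},{"rx":0,"ry":0,"rz":0,"tx":-0.83,"ty":-0.51,"tz":0,"grip":-1},{"rx":0,"ry":0,"rz":0,"tx":-0.83,"ty":-0.51,"tz":0,"grip":-1}]' 20
```

```text
time_s: 0.75
ee_pos: [0.2777, 0.3872, 0.3555]
eef_rot: [-3.139, 0.0, 2.884]
force: [0.8, 0.6, -0.1]
grip_width: 0.0937
```

```bash
python3 -m pendant '[{"rx":0,"ry":0,"rz":0,"tx":-0.83,"ty":-0.52,"tz":0,"grip":-1},{"rx":0,"ry":0,"rz":0,"tx":-0.83,"ty":-0.52,"tz":0,"grip":-1},{"rx":0,"ry":0,"rz":0,"tx":-0.83,"ty":-0.52,"tz":0,"grip":-1},{"rx":0,"ry":0,"rz":0,"tx":-0.83,"ty":-0.52,"tz":0,"grip":-1},{"rx":0,"ry":0,"rz":0,"tx":-0.83,"ty":-0.52,"tz":0,"grip":-1},{"rx":0,"ry":0,"rz":0,"tx":-0.83,"ty":-0.52,"tz":0,"grip":-1},{"rx":0,"ry":0,"rz":0,"tx":-0.83,"ty":-0.52,"tz":0,"grip":-1},{"rx":0,"ry":0,"rz":0,"tx":-0.83,"ty":-0.52,"tz":0,"grip":-1}]'
python3 - <<'E'
from h import *
o=ctrl.get_obs();print(o["qpos"],o["ee_pos"],o["eef_rot"])
c=ctrl.camera("wrist");cv2.imwrite("pics/w1.png",c["pixels"])
E
```

```text
time_s: 1.42
ee_pos: [0.4995, 0.1446, 0.3573]
eef_rot: [-3.141, 0.002, 2.885]
force: [1.6, -0.2, 0.1]
grip_width: 0.094
[ 0.2118439   0.19434748  1.52504558 -0.00170212  1.42070622 -1.10176438] [0.49946666 0.14455908 0.35727754] [-3.14076603e+00  2.09282287e-03  2.88465873e+00]
```

View pics/w1.png

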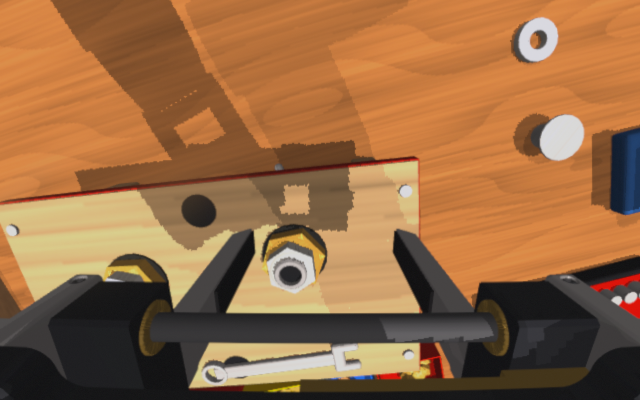

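The wrist view shows the target tap between the fingers: white nut near (291,272), brass nut around (293,255). I'll zoom in for the nut orientations.

Run:
```python
import cv2
a=cv2.imread("pics/w1.png")[215:305,250:340]
cv2.imwrite("pics/w1z.png",cv2.resize(a,(600,600),interpolation=cv2.INTER_LINEAR)[0:600])
```

```text
(no output)
```

View pics/w1z.png

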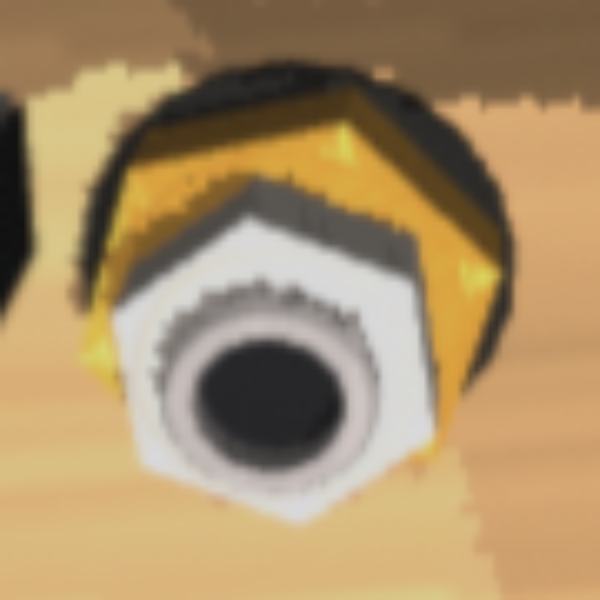

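Run:
```python
from h import *
c=ctrl.camera("wrist")
f=lambda p:(p[0]*.15+250-.4,p[1]*.15+215-.4)
def rep(n,pts,z,m=3):
    P=np.array([onz(c,f(p),z) for p in pts])[:,:2]
    return P
W=[(248,215),(412,272),(435,440),(298,523),(142,465),(115,308)]
for z in (.198,.2005,.203):
    P=rep("w",W,z); ce=P.mean(0); d=P-ce
    print(z,ce,np.hypot(*d.T)*1e3,np.degrees(np.arctan2(d[:,1],d[:,0]))%60)
h=onz(c,f((270,402)),.21);print("hole",h)
for p in [(128,165),(345,122),(500,272),(95,355),(435,460)]:
    q=onz(c,f(p),.1858)[:2]-[.547,.1015]; print(np.hypot(*q)*1e3,np.degrees(np.arctan2(q[1],q[0]))%60)
```

```text
0.198 [0.55172374 0.09441221] [24.75400761 25.26309307 25.02544564 24.86447479 24.84440786 24.32899438] [51.68561077 54.08476359 49.39224988 50.78658271 52.52885355 50.27761468]
0.2005 [0.55038097 0.09511107] [24.49701714 25.00081738 24.76563716 24.60633747 24.58647887 24.0764163 ] [51.68561077 54.08476359 49.39224988 50.78658271 52.52885355 50.27761468]
0.203 [0.54903821 0.09580994] [24.24002666 24.7385417  24.50582867 24.34820014 24.32854988 23.82383821] [51.68561077 54.08476359 49.39224988 50.78658271 52.52885355 50.27761468]
hole [0.54938159 0.09581734 0.21      ]
33.815598676424955 38.61162364302842
27.14573551792265 36.24955716117191
26.420082750938928 21.848692911255185
35.545809057658865 32.593652220535674
32.85548582601879 15.059564783612348
```

That picture was taken before the arm settled, and I used the later camera pose. I'll let it settle and take another.

```bash
python3 -m pendant '[{"rx":0,"ry":0,"rz":0,"tx":0,"ty":0,"tz":0,"grip":-1},{"rx":0,"ry":0,"rz":0,"tx":0,"ty":0,"tz":0,"grip":-1},{"rx":0,"ry":0,"rz":0,"tx":0,"ty":0,"tz":0,"grip":-1}]'
python3 - <<'E'
from h import *
import pickle
o=ctrl.get_obs();print(o["qpos"],o["ee_pos"],o["eef_rot"],o["force"],o["moment"])
c=ctrl.camera("wrist");pickle.dump(c,open("w2.pkl","wb"))
u,v=np.array([0.5,0.5]),0
K=np.array([[c["fx"],0,c["cx"]],[0,c["fy"],c["cy"]],[0,0,1.]])
T=c["world_from_camera"];q=T[:3,:3].T@(np.array([.547,.1015,.195])-T[:3,3]);x=int(c["cx"]-c["fx"]*q[0]/q[2]);y=int(c["cy"]+c["fy"]*q[1]/q[2]);print(x,y)
x0,y0=x-45,y-50
cv2.imwrite("pics/w2z.png",cv2.resize(c["pixels"][y0:y0+90,x0:x0+90],(600,600),interpolation=cv2.INTER_LINEAR));print(x0,y0)
E
```

```text
time_s: 1.77
ee_pos: [0.5007, 0.1426, 0.356]
eef_rot: [-3.139, 0.0, 2.878]
force: [-0.6, -0.8, 0.2]
grip_width: 0.0939
[ 0.20773882  0.19753356  1.52428399 -0.00207397  1.42049396 -1.09931477] [0.50073639 0.1425858  0.35595638] [-3.13943934e+00  2.90572736e-04  2.87816152e+00] [-0.59459993 -0.77383879  0.18746141] [ 0.02327874  0.02522641 -0.04859772]
295 266
250 216
```

View pics/w2z.png

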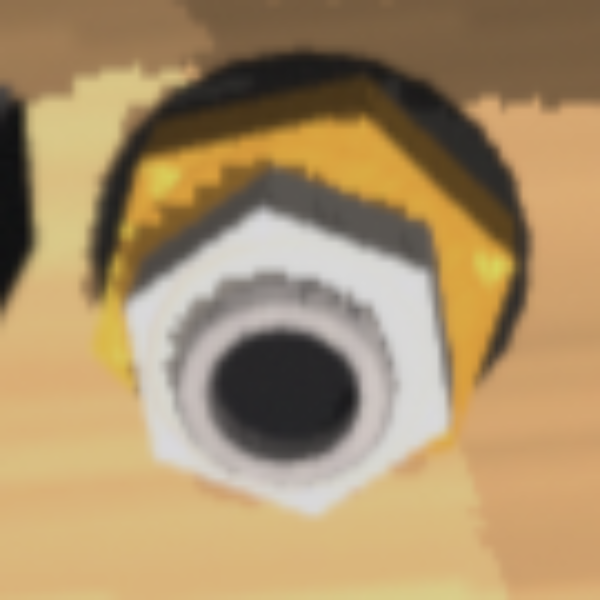

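The zoom (origin (250,216), scale 0.15) shows the white nut's top corners at (264,208), (428,268), (450,425), (315,515), (158,458) and (128,300), the hole centre at (285,395), and brass top corners at (140,158), (366,120) and (515,262).

Run:
```python
from h import *
import pickle
c=pickle.load(open("w2.pkl","rb"))
f=lambda p:(p[0]*.15+250-.4,p[1]*.15+216-.4)
W=[(264,208),(428,268),(450,425),(315,515),(158,458),(128,300)]
for z in (.198,.2005,.203):
    P=np.array([onz(c,f(p),z) for p in W])[:,:2]; ce=P.mean(0); d=P-ce
    print(z,ce.round(4),(np.hypot(*d.T)*1e3).round(1),(np.degrees(np.arctan2(d[:,1],d[:,0]))%60).round(1))
h=onz(c,f((285,395)),.21);print("hole",h)
B=[(140,158),(366,120),(515,262),(98,348),(455,450)]
for ctr in (h[:2],[.547,.1015]):
  for p in B:
    q=onz(c,f(p),.1858)[:2]-ctr; print((np.hypot(*q)*1e3).round(1),np.degrees(np.arctan2(q[1],q[0])).round(1))
```

```text
0.198 [0.5489 0.0992] [24.4 24.7 24.4 24.8 24.8 24.5] [51.6 52.7 51.5 51.3 52.8 50.6]
0.2005 [0.5476 0.0998] [24.2 24.5 24.2 24.5 24.5 24.3] [51.6 52.7 51.5 51.3 52.8 50.6]
0.203 [0.5462 0.1005] [23.9 24.2 23.9 24.3 24.2 24. ] [51.6 52.7 51.5 51.3 52.8 50.6]
hole [0.54673571 0.10036078 0.21      ]
32.8 -151.6
31.3 146.4
32.0 88.1
31.3 -92.4
32.7 27.6
33.5 -150.1
30.9 148.4
30.8 88.6
32.4 -92.7
32.0 26.0
```

Brass flat normals are at about 57.6° and white at about 21.7°, both mod 60. For the brass nut I'll grip at yaw 147.6°, which gives q6 about -51° and plenty of room to turn.

```bash
python3 -m pendant '[{"rx":0,"ry":0,"rz":0,"tx":-0.7,"ty":-0.35,"tz":0,"grip":-1},{"rx":0,"ry":0,"rz":0,"tx":-0.69,"ty":-0.35,"tz":0,"grip":-1},{"rx":0,"ry":0,"rz":1,"tx":0,"ty":0,"tz":0,"grip":-1},{"rx":0,"ry":0,"rz":1,"tx":0,"ty":0,"tz":0,"grip":-1},{"rx":0,"ry":0,"rz":1,"tx":0,"ty":0,"tz":0,"grip":-1},{"rx":0,"ry":0,"rz":1,"tx":0,"ty":0,"tz":0,"grip":-1},{"rx":0,"ry":0,"rz":0.3,"tx":0,"ty":0,"tz":0.5,"grip":-1},{"rx":0,"ry":0,"rz":0,"tx":0,"ty":0,"tz":0,"grip":-1}]'
python3 - <<'E'
from h import *
o=ctrl.get_obs();print(o["qpos"],o["ee_pos"],o["eef_rot"],np.degrees(o["eef_rot"][2]))
E
```

```text
time_s: 2.48
ee_pos: [0.5455, 0.1077, 0.3377]
eef_rot: [3.141, 0.003, 2.578]
force: [0.4, -0.0, -0.9]
grip_width: 0.094
[ 0.12952849  0.28789184  1.45481729 -0.00154984  1.39603221 -0.87701812] [0.54550389 0.10769838 0.33765807] [3.14094353 0.00316847 2.57760921] 147.68612908217688
```

```bash
python3 -m pendant '[{"rx":0,"ry":0,"rz":0,"tx":-0.12,"ty":-0.12,"tz":0,"grip":-1},{"rx":0,"ry":0,"rz":0,"tx":0,"ty":0,"tz":0.4,"grip":-1},{"rx":0,"ry":0,"rz":0,"tx":0,"ty":0,"tz":0.2,"grip":-1},{"rx":0,"ry":0,"rz":0,"tx":0,"ty":0,"tz":0,"grip":-1},{"rx":0,"ry":0,"rz":0,"tx":0,"ty":0,"tz":0,"grip":-1}]'
python3 - <<'E'
from h import *
o=ctrl.get_obs();print(o["qpos"],o["ee_pos"],o["eef_rot"],np.degrees(o["eef_rot"][2]))
c=ctrl.camera("wrist");cv2.imwrite("pics/w3.png",c["pixels"])
E
```

```text
time_s: 2.9
ee_pos: [0.5468, 0.1024, 0.317]
eef_rot: [3.139, 0.006, 2.586]
force: [0.4, 0.4, 0.2]
grip_width: 0.0941
[ 0.11973234  0.30079539  1.48619301 -0.00159499  1.3482626  -0.89541025] [0.54677754 0.10237377 0.31698062] [3.13884387 0.0059232  2.58627786] 148.1828061609846
```

View pics/w3.png

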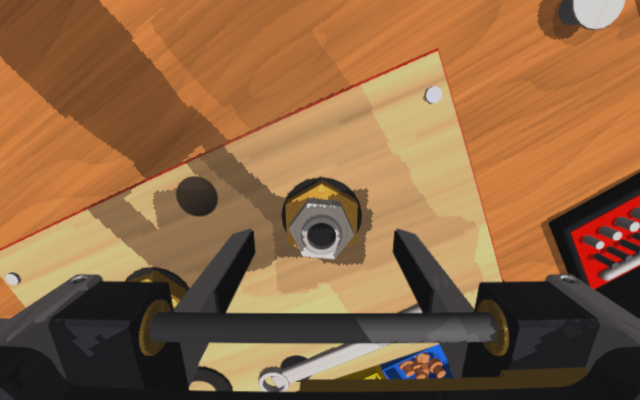

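The shank is centred between the fingers: hole at (321,235), fingertips at 254 and 394. Next I descend to the brass nut, aiming for tips at about 0.175.

```bash
python3 -m pendant '[{"rx":0,"ry":0,"rz":0,"tx":0,"ty":-0.02,"tz":0.4,"grip":-1},{"rx":0,"ry":0,"rz":0,"tx":0,"ty":0,"tz":0.4,"grip":-1},{"rx":0,"ry":0,"rz":0,"tx":0,"ty":0,"tz":0.25,"grip":-1},{"rx":0,"ry":0,"rz":0,"tx":0,"ty":0,"tz":0,"grip":-1},{"rx":0,"ry":0,"rz":0,"tx":0,"ty":0,"tz":0,"grip":-1}]'
python3 - <<'E'
from h import *
o=ctrl.get_obs();print(o["qpos"],o["ee_pos"],o["eef_rot"],np.degrees(o["eef_rot"][2]),o["force"],o["moment"])
E
```

```text
time_s: 3.37
ee_pos: [0.5477, 0.1018, 0.2781]
eef_rot: [3.135, 0.011, 2.588]
force: [0.4, -0.4, 0.2]
grip_width: 0.0941
[ 0.11848727  0.33158444  1.53777852 -0.00161316  1.2597723  -0.89780159] [0.54773389 0.10179512 0.2781486 ] [3.13503321 0.01070186 2.5875342 ] 148.2547890221972 [ 0.37670233 -0.35054106  0.15318205] [-0.0063314  -0.00867159  0.02546333]
```

Tilt is creeping in (pitch 0.011). I'll write a helper that prints the correction in move units.

```bash
cat >> h.py <<'E'
from scipy.spatial.transform import Rotation as Ro
def corr(p,yawdeg):
    o=ctrl.get_obs(); R=Ro.from_euler("xyz",o["eef_rot"]); Rt=Ro.from_euler("xyz",[np.pi,0,np.radians(yawdeg)])
    t=R.inv().apply(np.array(p)-o["ee_pos"])/.04; r=np.degrees((R.inv()*Rt).as_rotvec())/4
    print("t",o["time_s"],"pos",o["ee_pos"].round(4) if hasattr(o["ee_pos"],"round") else o["ee_pos"],"eul",np.degrees(o["eef_rot"]).round(2),"q6",np.degrees(o["qpos"][5]).round(1),"w",round(o["grip_width"]*1e3,1))
    print("corr r",r.round(3),"t",t.round(3),"F",np.round(o["force"],1),"M",np.round(o["moment"],3))
E
python3 -c "
from h import *
corr([.547,.101,.273],147.6)"
```

```text
t 3.3667 pos [0.5477 0.1018 0.2781] eul [179.62   0.61 148.25] q6 -51.4 w 94.1
corr r [0.095 0.153 0.164] t [ 0.007 -0.027  0.128] F [ 0.4 -0.4  0.2] M [-0.006 -0.009  0.025]
```

```bash
python3 -m pendant '[{"rx":0.1,"ry":0.16,"rz":0.16,"tx":0,"ty":-0.03,"tz":0.13,"grip":-1},{"rx":0,"ry":0,"rz":0,"tx":0,"ty":0,"tz":0,"grip":-1},{"rx":0,"ry":0,"rz":0,"tx":0,"ty":0,"tz":0,"grip":-1}]'
python3 -c "
from h import *
corr([.547,.101,.273],147.6)"
```

```text
time_s: 3.62
ee_pos: [0.5476, 0.1008, 0.2746]
eef_rot: [3.141, 0.0, 2.575]
force: [0.8, -0.1, 0.8]
grip_width: 0.094
t 3.6167 pos [0.5476 0.1008 0.2746] eul [1.7998e+02 1.0000e-02 1.4756e+02] q6 -50.9 w 94.0
corr r [ 0.005  0.001 -0.011] t [ 0.016 -0.003  0.039] F [ 0.8 -0.1  0.8] M [-0.032  0.006  0.03 ]
```

```bash
python3 -m pendant '[{"rx":0,"ry":0,"rz":0,"tx":0,"ty":0,"tz":0.06,"grip":-1},{"rx":0,"ry":0,"rz":0,"tx":0,"ty":0,"tz":0,"grip":0.1},{"rx":0,"ry":0,"rz":0,"tx":0,"ty":0,"tz":0,"grip":1},{"rx":0,"ry":0,"rz":0,"tx":0,"ty":0,"tz":0,"grip":1},{"rx":0,"ry":0,"rz":0,"tx":0,"ty":0,"tz":0,"grip":1},{"rx":0,"ry":0,"rz":0,"tx":0,"ty":0,"tz":0,"grip":1},{"rx":0,"ry":0,"rz":0,"tx":0,"ty":0,"tz":0,"grip":1},{"rx":0,"ry":0,"rz":0,"tx":0,"ty":0,"tz":0,"grip":1}]' 20
python3 -c "
from h import *
corr([.547,.101,.273],147.6)"
```

```text
time_s: 4.28
ee_pos: [0.5476, 0.1003, 0.2733]
eef_rot: [-3.141, 0.001, 2.575]
force: [-6.2, -5.2, 1.5]
grip_width: 0.0556
t 4.2833 pos [0.5476 0.1003 0.2733] eul [-1.7999e+02  7.0000e-02  1.4756e+02] q6 -50.9 w 55.6
corr r [-0.004  0.018 -0.009] t [0.022 0.006 0.007] F [-6.2 -5.2  1.5] M [-0.95   0.847  0.111]
```

Gripped on the flats at 55.6 mm. There is an 8 N side load along the jaws, which I'll relieve before turning while I watch the moment.

```bash
python3 -m pendant '[{"rx":0,"ry":0,"rz":0,"tx":0,"ty":-0.015,"tz":0,"grip":1},{"rx":0,"ry":0,"rz":0,"tx":0,"ty":0,"tz":0,"grip":1}]'
python3 -c "
from h import *
corr([.547,.101,.273],147.6)"
python3 -m pendant '[{"rx":0,"ry":0,"rz":0.5,"tx":0,"ty":0,"tz":0,"grip":1},{"rx":0,"ry":0,"rz":0.5,"tx":0,"ty":0,"tz":0,"grip":1},{"rx":0,"ry":0,"rz":0.5,"tx":0,"ty":0,"tz":0,"grip":1}]'
python3 -c "
from h import *
corr([.547,.101,.273],147.6)"
```

```text
time_s: 4.45
ee_pos: [0.5474, 0.1001, 0.2733]
eef_rot: [3.14, 0.001, 2.575]
force: [0.1, -0.8, -0.5]
grip_width: 0.0559
t 4.45 pos [0.5474 0.1001 0.2733] eul [1.7993e+02 8.0000e-02 1.4757e+02] q6 -51.0 w 55.9
corr r [ 0.017  0.02  -0.009] t [0.021 0.013 0.008] F [ 0.1 -0.8 -0.5] M [ 0.072 -0.18   0.044]
time_s: 4.7
ee_pos: [0.5474, 0.1, 0.2732]
eef_rot: [3.141, 0.001, 2.468]
force: [0.4, -0.6, -0.1]
grip_width: 0.056
t 4.7 pos [0.5474 0.1    0.2732] eul [1.7994e+02 8.0000e-02 1.4143e+02] q6 -44.8 w 56.0
corr r [ 0.014  0.02  -1.543] t [0.023 0.012 0.005] F [ 0.4 -0.6 -0.1] M [ 0.011 -0.04   0.105]
```

```bash
python3 -m pendant '[{"rx":0,"ry":0,"rz":0.6,"tx":0,"ty":0,"tz":0.001,"grip":1},{"rx":0,"ry":0,"rz":0.6,"tx":0,"ty":0,"tz":0.001,"grip":1},{"rx":0,"ry":0,"rz":0.6,"tx":0,"ty":0,"tz":0.001,"grip":1},{"rx":0,"ry":0,"rz":0.6,"tx":0,"ty":0,"tz":0.001,"grip":1},{"rx":0,"ry":0,"rz":0.6,"tx":0,"ty":0,"tz":0.001,"grip":1},{"rx":0,"ry":0,"rz":0.6,"tx":0,"ty":0,"tz":0.001,"grip":1}]'
python3 -c "
from h import *
corr([.547,.101,.273],147.6)"
python3 -m pendant '[{"rx":0,"ry":0,"rz":0.5,"tx":0,"ty":0,"tz":0.001,"grip":1},{"rx":0,"ry":0,"rz":0.5,"tx":0,"ty":0,"tz":0.001,"grip":1}]'
python3 -c "
from h import *
corr([.547,.101,.273],147.6)"
python3 -m pendant '[{"rx":0,"ry":0,"rz":0.5,"tx":0,"ty":0,"tz":0.001,"grip":1},{"rx":0,"ry":0,"rz":0.5,"tx":0,"ty":0,"tz":0.001,"grip":1}]'
python3 -c "
from h import *
corr([.547,.101,.273],147.6)"
```

```text
time_s: 5.2
ee_pos: [0.5473, 0.0999, 0.2729]
eef_rot: [3.141, 0.001, 2.205]
force: [-0.5, -0.6, -0.8]
grip_width: 0.0557
t 5.2 pos [0.5473 0.0999 0.2729] eul [1.7996e+02 7.0000e-02 1.2635e+02] q6 -29.7 w 55.7
corr r [ 0.007  0.02  -5.314] t [ 0.026  0.01  -0.002] F [-0.5 -0.6 -0.8] M [-0.011 -0.031  0.064]
time_s: 5.37
ee_pos: [0.5472, 0.0999, 0.2729]
eef_rot: [3.141, 0.001, 2.131]
force: [0.3, 0.6, 0.0]
grip_width: 0.0556
t 5.3667 pos [0.5472 0.0999 0.2729] eul [1.7996e+02 7.0000e-02 1.2212e+02] q6 -25.5 w 55.6
corr r [ 5.000e-03  2.000e-02 -6.371e+00] t [ 0.026  0.009 -0.003] F [0.3 0.6 0. ] M [0.03  0.073 0.101]
time_s: 5.53
ee_pos: [0.5472, 0.0999, 0.2728]
eef_rot: [3.141, 0.001, 2.058]
force: [-0.3, 0.2, 0.4]
grip_width: 0.0557
t 5.5333 pos [0.5472 0.0999 0.2728] eul [1.7997e+02 8.0000e-02 1.1791e+02] q6 -21.3 w 55.7
corr r [ 2.000e-03  2.000e-02 -7.421e+00] t [ 0.027  0.009 -0.006] F [-0.3  0.2  0.4] M [0.014 0.007 0.063]
```

Free running torque is about 0.06 to 0.10. I'll carry on in steps of about 4°.

```bash
cat > m.py <<'E'
from h import *
o=ctrl.get_obs();print("   Mz %.3f yaw %.1f q6 %.1f"%(o["moment"][2],np.degrees(o["eef_rot"][2]),np.degrees(o["qpos"][5])),"F",np.round(o["force"],1),"p",np.round(o["ee_pos"],4),"w %.1f"%(o["grip_width"]*1e3))
E
python3 -m pendant '[{"rx":0,"ry":0,"rz":0.5,"tx":0,"ty":0,"tz":0.001,"grip":1},{"rx":0,"ry":0,"rz":0.5,"tx":0,"ty":0,"tz":0.001,"grip":1}]' >/dev/null; python3 m.py
python3 -m pendant '[{"rx":0,"ry":0,"rz":0.5,"tx":0,"ty":0,"tz":0.001,"grip":1},{"rx":0,"ry":0,"rz":0.5,"tx":0,"ty":0,"tz":0.001,"grip":1}]' >/dev/null; python3 m.py
python3 -m pendant '[{"rx":0,"ry":0,"rz":0.5,"tx":0,"ty":0,"tz":0.001,"grip":1},{"rx":0,"ry":0,"rz":0.5,"tx":0,"ty":0,"tz":0.001,"grip":1}]' >/dev/null; python3 m.py
```

```text
Mz -0.001 yaw 113.7 q6 -17.1 F [-0.4 -0.2 -0. ] p [0.5471 0.0999 0.2727] w 56.0
   Mz -0.014 yaw 109.5 q6 -12.9 F [-0.2 -0.2  0.3] p [0.5471 0.0999 0.2727] w 55.5
   Mz -0.032 yaw 105.3 q6 -8.7 F [-0.2  0.3  1. ] p [0.5471 0.0999 0.2726] w 55.7
```

```bash
python3 -m pendant '[{"rx":0,"ry":0,"rz":0.5,"tx":0,"ty":0,"tz":0.001,"grip":1},{"rx":0,"ry":0,"rz":0.5,"tx":0,"ty":0,"tz":0.001,"grip":1}]' >/dev/null; python3 m.py
python3 -m pendant '[{"rx":0,"ry":0,"rz":0.5,"tx":0,"ty":0,"tz":0.001,"grip":1},{"rx":0,"ry":0,"rz":0.5,"tx":0,"ty":0,"tz":0.001,"grip":1}]' >/dev/null; python3 m.py
python3 -m pendant '[{"rx":0,"ry":0,"rz":0.5,"tx":0,"ty":0,"tz":0.001,"grip":1},{"rx":0,"ry":0,"rz":0.5,"tx":0,"ty":0,"tz":0.001,"grip":1}]' >/dev/null; python3 m.py
```

```text
Mz 0.086 yaw 101.1 q6 -4.5 F [-0.7  0.3  0.5] p [0.547  0.0998 0.2725] w 55.5
   Mz 0.064 yaw 96.9 q6 -0.3 F [-0.   0.3 -0. ] p [0.5469 0.0998 0.2724] w 55.4
   Mz 0.002 yaw 92.7 q6 3.9 F [-0.7 -0.6 -0.2] p [0.5469 0.0998 0.2724] w 55.6
```

```bash
python3 -m pendant '[{"rx":0,"ry":0,"rz":0.5,"tx":0,"ty":0,"tz":0.001,"grip":1}]' >/dev/null; python3 m.py
python3 -m pendant '[{"rx":0,"ry":0,"rz":0.5,"tx":0,"ty":0,"tz":0.001,"grip":1}]' >/dev/null; python3 m.py
python3 -m pendant '[{"rx":0,"ry":0,"rz":0.5,"tx":0,"ty":0,"tz":0.001,"grip":1}]' >/dev/null; python3 m.py
python3 -m pendant '[{"rx":0,"ry":0,"rz":0.5,"tx":0,"ty":0,"tz":0.001,"grip":1}]' >/dev/null; python3 m.py
python3 -m pendant '[{"rx":0,"ry":0,"rz":0.5,"tx":0,"ty":0,"tz":0.001,"grip":1}]' >/dev/null; python3 m.py
python3 -m pendant '[{"rx":0,"ry":0,"rz":0.5,"tx":0,"ty":0,"tz":0.001,"grip":1}]' >/dev/null; python3 m.py
```

```text
Mz 0.039 yaw 90.6 q6 6.0 F [-1.7 -0.1  0.5] p [0.5469 0.0999 0.2724] w 55.7
   Mz 0.075 yaw 88.5 q6 8.1 F [-0.9 -0.2  0.1] p [0.5468 0.0999 0.2723] w 56.1
   Mz 0.051 yaw 86.5 q6 10.2 F [-1.5 -0.1 -0. ] p [0.5468 0.0999 0.2723] w 55.6
   Mz 0.069 yaw 84.4 q6 12.3 F [ 0.3  0.2 -0.3] p [0.5468 0.0999 0.2723] w 55.6
   Mz 0.107 yaw 82.3 q6 14.4 F [-0.4  0.2 -0. ] p [0.5467 0.0999 0.2723] w 55.2
   Mz 0.163 yaw 80.2 q6 16.5 F [-0.6 -0.   1.2] p [0.5467 0.0999 0.2723] w 55.9
```

```bash
python3 -m pendant '[{"rx":0,"ry":0,"rz":0.5,"tx":0,"ty":0,"tz":0.001,"grip":1}]' >/dev/null; python3 m.py
python3 -m pendant '[{"rx":0,"ry":0,"rz":0.5,"tx":0,"ty":0,"tz":0.001,"grip":1}]' >/dev/null; python3 m.py
python3 -m pendant '[{"rx":0,"ry":0,"rz":0.5,"tx":0,"ty":0,"tz":0.001,"grip":1}]' >/dev/null; python3 m.py
python3 -m pendant '[{"rx":0,"ry":0,"rz":0.5,"tx":0,"ty":0,"tz":0.001,"grip":1}]' >/dev/null; python3 m.py
python3 -m pendant '[{"rx":0,"ry":0,"rz":0.5,"tx":0,"ty":0,"tz":0.001,"grip":1}]' >/dev/null; python3 m.py
python3 -m pendant '[{"rx":0,"ry":0,"rz":0.5,"tx":0,"ty":0,"tz":0.001,"grip":1}]' >/dev/null; python3 m.py
```

```text
Mz 0.091 yaw 78.1 q6 18.6 F [-0.3  0.3  0. ] p [0.5467 0.0999 0.2723] w 55.5
   Mz 0.130 yaw 76.0 q6 20.7 F [-0.5  0.3  0.8] p [0.5466 0.0999 0.2722] w 55.3
   Mz 0.107 yaw 73.9 q6 22.8 F [-0.4  0.2  0.4] p [0.5466 0.0999 0.2722] w 55.8
   Mz 0.173 yaw 71.8 q6 24.9 F [-0.3  0.2  0.1] p [0.5466 0.1    0.2722] w 55.8
   Mz 0.200 yaw 69.7 q6 27.0 F [-0.4 -0.2  0.3] p [0.5466 0.1    0.2722] w 55.9
   Mz 0.204 yaw 67.6 q6 29.1 F [ 0.8 -0.4 -0.7] p [0.5465 0.1    0.2722] w 55.4
```

Torque is climbing steadily from about yaw 82°, so that is contact, and it agrees with the 1.2 rad limit. I'll nip up to about yaw 38°.

```bash
python3 -m pendant '[{"rx":0,"ry":0,"rz":0.6,"tx":0,"ty":0,"tz":0.001,"grip":1},{"rx":0,"ry":0,"rz":0.6,"tx":0,"ty":0,"tz":0.001,"grip":1},{"rx":0,"ry":0,"rz":0.6,"tx":0,"ty":0,"tz":0.001,"grip":1},{"rx":0,"ry":0,"rz":0.6,"tx":0,"ty":0,"tz":0.001,"grip":1}]' >/dev/null; python3 m.py
python3 -m pendant '[{"rx":0,"ry":0,"rz":0.6,"tx":0,"ty":0,"tz":0.001,"grip":1},{"rx":0,"ry":0,"rz":0.6,"tx":0,"ty":0,"tz":0.001,"grip":1},{"rx":0,"ry":0,"rz":0.6,"tx":0,"ty":0,"tz":0.001,"grip":1}]' >/dev/null; python3 m.py
python3 -m pendant '[{"rx":0,"ry":0,"rz":0.6,"tx":0,"ty":0,"tz":0.001,"grip":1},{"rx":0,"ry":0,"rz":0.6,"tx":0,"ty":0,"tz":0.001,"grip":1},{"rx":0,"ry":0,"rz":0.6,"tx":0,"ty":0,"tz":0.001,"grip":1}]' >/dev/null; python3 m.py
```

```text
Mz 0.248 yaw 57.7 q6 39.1 F [1.  0.2 0.3] p [0.5464 0.1001 0.2721] w 55.4
   Mz 0.377 yaw 50.2 q6 46.6 F [ 0.2 -0.2  1.7] p [0.5463 0.1002 0.2721] w 55.6
   Mz 0.387 yaw 42.7 q6 54.1 F [0.3 0.4 1.1] p [0.5462 0.1003 0.272 ] w 55.8
```

```bash
python3 -m pendant '[{"rx":0,"ry":0,"rz":0.6,"tx":0,"ty":0,"tz":0.001,"grip":1},{"rx":0,"ry":0,"rz":0,"tx":0,"ty":0,"tz":0,"grip":1}]' >/dev/null; python3 m.py
python3 -m pendant '[{"rx":0,"ry":0,"rz":0,"tx":0,"ty":0,"tz":0,"grip":-1},{"rx":0,"ry":0,"rz":0,"tx":0,"ty":0,"tz":0,"grip":-1},{"rx":0,"ry":0,"rz":0,"tx":0,"ty":0,"tz":0,"grip":-1},{"rx":0,"ry":0,"rz":0,"tx":0,"ty":0,"tz":0,"grip":-1},{"rx":0,"ry":0,"rz":0,"tx":0,"ty":0,"tz":0,"grip":-1},{"rx":0,"ry":0,"rz":0,"tx":0,"ty":0,"tz":0,"grip":-1},{"rx":0,"ry":0,"rz":0,"tx":0,"ty":0,"tz":0,"grip":-1},{"rx":0,"ry":0,"rz":0,"tx":0,"ty":0,"tz":-0.3,"grip":-1}]'; python3 m.py
```

```text
Mz -0.122 yaw 40.1 q6 56.7 F [ 0.6 -0.8  0.3] p [0.5462 0.1004 0.272 ] w 56.0
time_s: 9.2
ee_pos: [0.5456, 0.1003, 0.2822]
eef_rot: [3.14, 0.006, 0.705]
force: [-0.8, 0.8, -0.3]
grip_width: 0.0938
   Mz -0.010 yaw 40.4 q6 56.4 F [-0.8  0.8 -0.3] p [0.5456 0.1003 0.2822] w 93.8
```

The brass nut was turned about 42° past contact and let go. Now I rotate back counter-clockwise to yaw about 231.7° (q6 about -135°) for a single long run on the white nut.

```bash
python3 -m pendant '[{"rx":0,"ry":0,"rz":0,"tx":0,"ty":0,"tz":-0.6,"grip":-1},{"rx":0,"ry":0,"rz":-1,"tx":0,"ty":0,"tz":0,"grip":-1},{"rx":0,"ry":0,"rz":-1,"tx":0,"ty":0,"tz":0,"grip":-1},{"rx":0,"ry":0,"rz":-1,"tx":0,"ty":0,"tz":0,"grip":-1},{"rx":0,"ry":0,"rz":-1,"tx":0,"ty":0,"tz":0,"grip":-1},{"rx":0,"ry":0,"rz":-1,"tx":0,"ty":0,"tz":0,"grip":-1},{"rx":0,"ry":0,"rz":-1,"tx":0,"ty":0,"tz":0,"grip":-1},{"rx":0,"ry":0,"rz":-1,"tx":0,"ty":0,"tz":0,"grip":-1}]' >/dev/null;python3 m.py
for i in 1; do python3 -m pendant '[{"rx":0,"ry":0,"rz":-1,"tx":0,"ty":0,"tz":0,"grip":-1},{"rx":0,"ry":0,"rz":-1,"tx":0,"ty":0,"tz":0,"grip":-1},{"rx":0,"ry":0,"rz":-1,"tx":0,"ty":0,"tz":0,"grip":-1},{"rx":0,"ry":0,"rz":-1,"tx":0,"ty":0,"tz":0,"grip":-1},{"rx":0,"ry":0,"rz":-1,"tx":0,"ty":0,"tz":0,"grip":-1},{"rx":0,"ry":0,"rz":-1,"tx":0,"ty":0,"tz":0,"grip":-1},{"rx":0,"ry":0,"rz":-1,"tx":0,"ty":0,"tz":0,"grip":-1},{"rx":0,"ry":0,"rz":-1,"tx":0,"ty":0,"tz":0,"grip":-1}]' >/dev/null;done
python3 -c "
from h import *
corr([.547,.1,.31],231.7)"
```

```text
Mz -0.022 yaw 69.6 q6 27.2 F [ 0.7  0.2 -0.2] p [0.5461 0.1004 0.3099] w 94.2
t 10.5333 pos [0.546  0.1004 0.3099] eul [-179.9     0.26  103.31] q6 -6.5 w 94.5
corr r [-8.6000e-02  8.0000e-03 -3.2098e+01] t [-0.015  0.021 -0.003] F [-0.8 -0.2  0.6] M [-0.035  0.089  0.024]
```

```bash
python3 -m pendant '[{"rx":0,"ry":0,"rz":-1,"tx":0,"ty":0,"tz":0,"grip":-1},{"rx":0,"ry":0,"rz":-1,"tx":0,"ty":0,"tz":0,"grip":-1},{"rx":0,"ry":0,"rz":-1,"tx":0,"ty":0,"tz":0,"grip":-1},{"rx":0,"ry":0,"rz":-1,"tx":0,"ty":0,"tz":0,"grip":-1},{"rx":0,"ry":0,"rz":-1,"tx":0,"ty":0,"tz":0,"grip":-1},{"rx":0,"ry":0,"rz":-1,"tx":0,"ty":0,"tz":0,"grip":-1},{"rx":0,"ry":0,"rz":-1,"tx":0,"ty":0,"tz":0,"grip":-1},{"rx":0,"ry":0,"rz":-1,"tx":0,"ty":0,"tz":0,"grip":-1}]' >/dev/null
python3 -m pendant '[{"rx":0,"ry":0,"rz":-1,"tx":0,"ty":0,"tz":0,"grip":-1},{"rx":0,"ry":0,"rz":-1,"tx":0,"ty":0,"tz":0,"grip":-1},{"rx":0,"ry":0,"rz":-1,"tx":0,"ty":0,"tz":0,"grip":-1},{"rx":0,"ry":0,"rz":-1,"tx":0,"ty":0,"tz":0,"grip":-1},{"rx":0,"ry":0,"rz":-1,"tx":0,"ty":0,"tz":0,"grip":-1},{"rx":0,"ry":0,"rz":-1,"tx":0,"ty":0,"tz":0,"grip":-1},{"rx":0,"ry":0,"rz":-1,"tx":0,"ty":0,"tz":0,"grip":-1},{"rx":0,"ry":0,"rz":-1,"tx":0,"ty":0,"tz":0,"grip":-1}]' >/dev/null
python3 -m pendant '[{"rx":0,"ry":0,"rz":-1,"tx":0,"ty":0,"tz":0,"grip":-1},{"rx":0,"ry":0,"rz":-1,"tx":0,"ty":0,"tz":0,"grip":-1},{"rx":0,"ry":0,"rz":-1,"tx":0,"ty":0,"tz":0,"grip":-1},{"rx":0,"ry":0,"rz":-1,"tx":0,"ty":0,"tz":0,"grip":-1},{"rx":0,"ry":0,"rz":-1,"tx":0,"ty":0,"tz":0,"grip":-1},{"rx":0,"ry":0,"rz":-1,"tx":0,"ty":0,"tz":0,"grip":-1},{"rx":0,"ry":0,"rz":-1,"tx":0,"ty":0,"tz":0,"grip":-1},{"rx":0,"ry":0,"rz":0,"tx":0,"ty":0,"tz":0,"grip":-1}]' >/dev/null
python3 -c "
from h import *
corr([.547,.1,.31],231.7)"
```

```text
t 12.5333 pos [0.5459 0.1003 0.3099] eul [-1.7976e+02 -1.4000e-01 -1.5952e+02] q6 -103.7 w 94.1
corr r [-0.05  -0.05  -7.806] t [-0.023 -0.016 -0.004] F [-0.8  0.7  0.7] M [ 0.029  0.017 -0.029]
```

```bash
python3 -m pendant '[{"rx":0,"ry":0,"rz":-1,"tx":0,"ty":0,"tz":0,"grip":-1},{"rx":0,"ry":0,"rz":-1,"tx":0,"ty":0,"tz":0,"grip":-1},{"rx":0,"ry":0,"rz":-1,"tx":0,"ty":0,"tz":0,"grip":-1},{"rx":0,"ry":0,"rz":-1,"tx":0,"ty":0,"tz":0,"grip":-1},{"rx":0,"ry":0,"rz":-1,"tx":0,"ty":0,"tz":0,"grip":-1},{"rx":0,"ry":0,"rz":-1,"tx":0,"ty":0,"tz":0,"grip":-1},{"rx":0,"ry":0,"rz":-1,"tx":0,"ty":0,"tz":0,"grip":-1},{"rx":0,"ry":0,"rz":0,"tx":0,"ty":0,"tz":0,"grip":-1}]' >/dev/null
python3 -c "
from h import *
corr([.5468,.1,.31],231.7)
c=ctrl.camera('wrist');cv2.imwrite('pics/w4.png',c['pixels'][150:350,220:440].repeat(3,0).repeat(3,1))"
```

```text
t 13.2 pos [0.5459 0.1003 0.3098] eul [-179.85   -0.24 -131.32] q6 -131.9 w 93.7
corr r [-0.035 -0.06  -0.754] t [-0.01  -0.022 -0.004] F [-0.6 -0.9  0. ] M [ 0.058  0.112 -0.002]
```

View pics/w4.png

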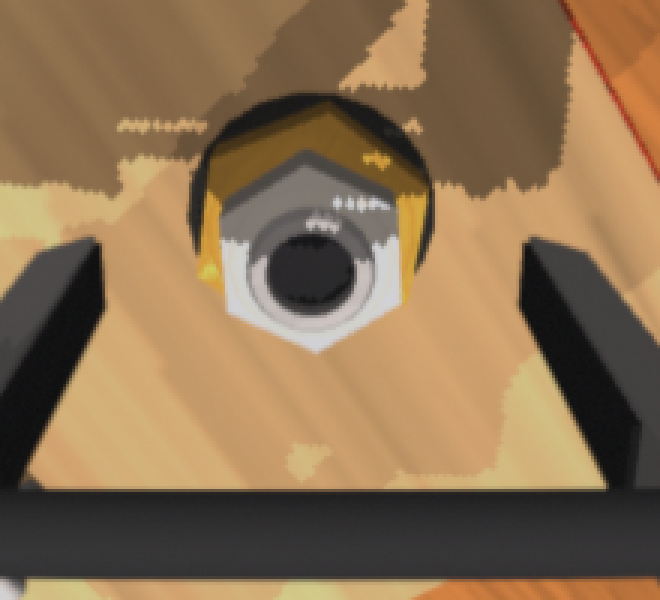

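The white nut is centred between the fingers (about 312 against a midpoint of 312), with its flats facing them to within about 3°. I'll correct that and descend to tips at about 0.190.

```bash
python3 -m pendant '[{"rx":-0.04,"ry":-0.06,"rz":-0.72,"tx":-0.01,"ty":-0.01,"tz":0.2,"grip":-1},{"rx":0,"ry":0,"rz":0,"tx":0,"ty":0,"tz":0.3,"grip":-1},{"rx":0,"ry":0,"rz":0,"tx":0,"ty":0,"tz":0,"grip":-1},{"rx":0,"ry":0,"rz":0,"tx":0,"ty":0,"tz":0,"grip":-1}]' >/dev/null
python3 -c "
from h import *
corr([.5468,.1,.287],231.7)"
```

```text
t 13.5833 pos [0.5466 0.1003 0.29  ] eul [-1.7998e+02  7.0000e-02 -1.2940e+02] q6 -134.0 w 94.2
corr r [-0.006  0.016 -0.276] t [ 0.004 -0.009  0.076] F [0.1 0.3 0.6] M [ 0.068  0.059 -0.039]
```

```bash
python3 -m pendant '[{"rx":0,"ry":0,"rz":-0.28,"tx":0,"ty":-0.01,"tz":0.075,"grip":-1},{"rx":0,"ry":0,"rz":0,"tx":0,"ty":0,"tz":0,"grip":0},{"rx":0,"ry":0,"rz":0,"tx":0,"ty":0,"tz":0,"grip":1},{"rx":0,"ry":0,"rz":0,"tx":0,"ty":0,"tz":0,"grip":1},{"rx":0,"ry":0,"rz":0,"tx":0,"ty":0,"tz":0,"grip":1},{"rx":0,"ry":0,"rz":0,"tx":0,"ty":0,"tz":0,"grip":1},{"rx":0,"ry":0,"rz":0,"tx":0,"ty":0,"tz":0,"grip":1},{"rx":0,"ry":0,"rz":0,"tx":0,"ty":0,"tz":0,"grip":1}]' 20
python3 -c "
from h import *
corr([.5468,.1,.287],231.7)"
```

```text
time_s: 14.25
ee_pos: [0.5473, 0.1001, 0.289]
eef_rot: [-3.139, 0.003, -2.242]
force: [0.0, -0.0, -0.8]
grip_width: 0.0504
t 14.25 pos [0.5473 0.1001 0.289 ] eul [-1.7987e+02  1.6000e-01 -1.2849e+02] q6 -134.9 w 50.4
corr r [-0.032  0.039 -0.046] t [0.01  0.009 0.05 ] F [ 0.  -0.  -0.8] M [ 0.048  0.005 -0.011]
```

```bash
python3 -m pendant '[{"rx":-0.03,"ry":0.03,"rz":-0.05,"tx":0,"ty":0,"tz":0.05,"grip":1},{"rx":0,"ry":0,"rz":0,"tx":0,"ty":0,"tz":0,"grip":1},{"rx":0,"ry":0,"rz":0,"tx":0,"ty":0,"tz":0,"grip":1},{"rx":0,"ry":0,"rz":0,"tx":0,"ty":0,"tz":0,"grip":1}]'
python3 -c "
from h import *
corr([.5468,.1,.287],231.7)"
```

```text
time_s: 14.58
ee_pos: [0.5469, 0.1006, 0.2871]
eef_rot: [3.14, 0.0, -2.238]
force: [-0.0, 0.3, 2.1]
grip_width: 0.0419
t 14.5833 pos [0.5469 0.1006 0.2871] eul [ 1.7991e+02  3.0000e-02 -1.2824e+02] q6 -135.2 w 41.9
corr r [0.022 0.007 0.015] t [ 0.014 -0.006  0.003] F [-0.   0.3  2.1] M [-0.058  0.137  0.037]
```

Gripped at 41.9 mm. The earliest possible contact is 126° of turn away, so I'll run about 100° first.

```bash
python3 -m pendant '[{"rx":0,"ry":0,"rz":0.8,"tx":0,"ty":0,"tz":0.0013,"grip":1},{"rx":0,"ry":0,"rz":0.8,"tx":0,"ty":0,"tz":0.0013,"grip":1},{"rx":0,"ry":0,"rz":0.8,"tx":0,"ty":0,"tz":0.0013,"grip":1},{"rx":0,"ry":0,"rz":0.8,"tx":0,"ty":0,"tz":0.0013,"grip":1},{"rx":0,"ry":0,"rz":0.8,"tx":0,"ty":0,"tz":0.0013,"grip":1},{"rx":0,"ry":0,"rz":0.8,"tx":0,"ty":0,"tz":0.0013,"grip":1},{"rx":0,"ry":0,"rz":0.8,"tx":0,"ty":0,"tz":0.0013,"grip":1},{"rx":0,"ry":0,"rz":0.8,"tx":0,"ty":0,"tz":0.0013,"grip":1}]' >/dev/null; python3 m.py
python3 -m pendant '[{"rx":0,"ry":0,"rz":0.8,"tx":0,"ty":0,"tz":0.0013,"grip":1},{"rx":0,"ry":0,"rz":0.8,"tx":0,"ty":0,"tz":0.0013,"grip":1},{"rx":0,"ry":0,"rz":0.8,"tx":0,"ty":0,"tz":0.0013,"grip":1},{"rx":0,"ry":0,"rz":0.8,"tx":0,"ty":0,"tz":0.0013,"grip":1},{"rx":0,"ry":0,"rz":0.8,"tx":0,"ty":0,"tz":0.0013,"grip":1},{"rx":0,"ry":0,"rz":0.8,"tx":0,"ty":0,"tz":0.0013,"grip":1},{"rx":0,"ry":0,"rz":0.8,"tx":0,"ty":0,"tz":0.0013,"grip":1},{"rx":0,"ry":0,"rz":0.8,"tx":0,"ty":0,"tz":0.0013,"grip":1}]' >/dev/null; python3 m.py
python3 -m pendant '[{"rx":0,"ry":0,"rz":0.8,"tx":0,"ty":0,"tz":0.0013,"grip":1},{"rx":0,"ry":0,"rz":0.8,"tx":0,"ty":0,"tz":0.0013,"grip":1},{"rx":0,"ry":0,"rz":0.8,"tx":0,"ty":0,"tz":0.0013,"grip":1},{"rx":0,"ry":0,"rz":0.8,"tx":0,"ty":0,"tz":0.0013,"grip":1},{"rx":0,"ry":0,"rz":0.8,"tx":0,"ty":0,"tz":0.0013,"grip":1},{"rx":0,"ry":0,"rz":0.8,"tx":0,"ty":0,"tz":0.0013,"grip":1},{"rx":0,"ry":0,"rz":0.8,"tx":0,"ty":0,"tz":0.0013,"grip":1},{"rx":0,"ry":0,"rz":0.8,"tx":0,"ty":0,"tz":0.0013,"grip":1}]' >/dev/null; python3 m.py
python3 -c "
from h import *
corr([.5468,.1,.287],231.7)"
```

```text
Mz 0.088 yaw -154.9 q6 -108.6 F [-1.2  1.2  1.2] p [0.547  0.1005 0.2867] w 41.9
   Mz -0.004 yaw 178.2 q6 -81.7 F [-0.3  0.2  1.3] p [0.5471 0.1005 0.2862] w 41.9
   Mz 0.024 yaw 151.4 q6 -54.8 F [-0.9  0.   1.5] p [0.5471 0.1004 0.2858] w 41.8
t 16.5833 pos [0.5471 0.1004 0.2858] eul [ 1.7996e+02 -1.3000e-01  1.5135e+02] q6 -54.8 w 41.8
corr r [ 3.1000e-02 -2.0000e-02 -2.0087e+01] t [ 0.001 -0.013 -0.03 ] F [-0.9  0.   1.5] M [0.023 0.18  0.024]
```

```bash
python3 -m pendant '[{"rx":0.03,"ry":-0.02,"rz":0.8,"tx":0,"ty":0,"tz":0.0013,"grip":1},{"rx":0,"ry":0,"rz":0.8,"tx":0,"ty":0,"tz":0.0013,"grip":1},{"rx":0,"ry":0,"rz":0.8,"tx":0,"ty":0,"tz":0.0013,"grip":1},{"rx":0,"ry":0,"rz":0.8,"tx":0,"ty":0,"tz":0.0013,"grip":1},{"rx":0,"ry":0,"rz":0.8,"tx":0,"ty":0,"tz":0.0013,"grip":1},{"rx":0,"ry":0,"rz":0.8,"tx":0,"ty":0,"tz":0.0013,"grip":1},{"rx":0,"ry":0,"rz":0.8,"tx":0,"ty":0,"tz":0.0013,"grip":1},{"rx":0,"ry":0,"rz":0.8,"tx":0,"ty":0,"tz":0.0013,"grip":1}]' >/dev/null; python3 m.py
python3 -m pendant '[{"rx":0,"ry":0,"rz":0.5,"tx":0,"ty":0,"tz":0.0008,"grip":1},{"rx":0,"ry":0,"rz":0.5,"tx":0,"ty":0,"tz":0.0008,"grip":1},{"rx":0,"ry":0,"rz":0.5,"tx":0,"ty":0,"tz":0.0008,"grip":1}]' >/dev/null; python3 m.py
python3 -m pendant '[{"rx":0,"ry":0,"rz":0.5,"tx":0,"ty":0,"tz":0.0008,"grip":1},{"rx":0,"ry":0,"rz":0.5,"tx":0,"ty":0,"tz":0.0008,"grip":1},{"rx":0,"ry":0,"rz":0.5,"tx":0,"ty":0,"tz":0.0008,"grip":1}]' >/dev/null; python3 m.py
python3 -m pendant '[{"rx":0,"ry":0,"rz":0.5,"tx":0,"ty":0,"tz":0.0008,"grip":1},{"rx":0,"ry":0,"rz":0.5,"tx":0,"ty":0,"tz":0.0008,"grip":1}]' >/dev/null; python3 m.py
python3 -m pendant '[{"rx":0,"ry":0,"rz":0.5,"tx":0,"ty":0,"tz":0.0008,"grip":1},{"rx":0,"ry":0,"rz":0.5,"tx":0,"ty":0,"tz":0.0008,"grip":1}]' >/dev/null; python3 m.py
```

```text
Mz 0.049 yaw 124.5 q6 -27.8 F [-1.1  1.   1.4] p [0.5471 0.1006 0.2853] w 41.6
   Mz 0.122 yaw 118.1 q6 -21.4 F [-1.9 -0.7  0.9] p [0.5471 0.1006 0.2852] w 41.7
   Mz 0.066 yaw 111.8 q6 -15.1 F [-1.2  0.7  0.5] p [0.5471 0.1006 0.2851] w 42.0
   Mz 0.037 yaw 107.6 q6 -10.9 F [-1.3  0.3  1.8] p [0.5471 0.1006 0.2851] w 41.7
   Mz 0.028 yaw 103.4 q6 -6.7 F [-0.6  0.4  2.6] p [0.5471 0.1005 0.285 ] w 41.8
```

```bash
python3 -m pendant '[{"rx":0,"ry":0,"rz":0.5,"tx":0,"ty":0,"tz":0.0008,"grip":1},{"rx":0,"ry":0,"rz":0.5,"tx":0,"ty":0,"tz":0.0008,"grip":1}]' >/dev/null; python3 m.py
python3 -m pendant '[{"rx":0,"ry":0,"rz":0.5,"tx":0,"ty":0,"tz":0.0008,"grip":1},{"rx":0,"ry":0,"rz":0.5,"tx":0,"ty":0,"tz":0.0008,"grip":1}]' >/dev/null; python3 m.py
python3 -m pendant '[{"rx":0,"ry":0,"rz":0.5,"tx":0,"ty":0,"tz":0.0008,"grip":1},{"rx":0,"ry":0,"rz":0.5,"tx":0,"ty":0,"tz":0.0008,"grip":1}]' >/dev/null; python3 m.py
python3 -m pendant '[{"rx":0,"ry":0,"rz":0.5,"tx":0,"ty":0,"tz":0.0008,"grip":1},{"rx":0,"ry":0,"rz":0.5,"tx":0,"ty":0,"tz":0.0008,"grip":1}]' >/dev/null; python3 m.py
python3 -m pendant '[{"rx":0,"ry":0,"rz":0.5,"tx":0,"ty":0,"tz":0.0008,"grip":1},{"rx":0,"ry":0,"rz":0.5,"tx":0,"ty":0,"tz":0.0008,"grip":1}]' >/dev/null; python3 m.py
```

```text
Mz 0.087 yaw 99.2 q6 -2.5 F [-1.5  0.4  1.1] p [0.5471 0.1005 0.2849] w 41.5
   Mz 0.074 yaw 95.0 q6 1.7 F [-0.9  0.3  1.1] p [0.5471 0.1005 0.2848] w 41.5
   Mz 0.052 yaw 90.8 q6 5.8 F [-1.   0.2  2.1] p [0.5471 0.1005 0.2848] w 41.8
   Mz 0.043 yaw 86.6 q6 10.0 F [-0.5  1.2  0.7] p [0.5471 0.1005 0.2847] w 41.9
   Mz 0.018 yaw 82.4 q6 14.2 F [-1.8  0.4  1.8] p [0.5471 0.1005 0.2846] w 42.0
```

```bash
python3 -m pendant '[{"rx":0,"ry":0,"rz":0.5,"tx":0,"ty":0,"tz":0.0008,"grip":1},{"rx":0,"ry":0,"rz":0.5,"tx":0,"ty":0,"tz":0.0008,"grip":1}]' >/dev/null; python3 m.py
python3 -m pendant '[{"rx":0,"ry":0,"rz":0.5,"tx":0,"ty":0,"tz":0.0008,"grip":1},{"rx":0,"ry":0,"rz":0.5,"tx":0,"ty":0,"tz":0.0008,"grip":1}]' >/dev/null; python3 m.py
python3 -m pendant '[{"rx":0,"ry":0,"rz":0.5,"tx":0,"ty":0,"tz":0.0008,"grip":1},{"rx":0,"ry":0,"rz":0.5,"tx":0,"ty":0,"tz":0.0008,"grip":1}]' >/dev/null; python3 m.py
python3 -m pendant '[{"rx":0,"ry":0,"rz":0.5,"tx":0,"ty":0,"tz":0.0008,"grip":1},{"rx":0,"ry":0,"rz":0.5,"tx":0,"ty":0,"tz":0.0008,"grip":1}]' >/dev/null; python3 m.py
python3 -m pendant '[{"rx":0,"ry":0,"rz":0.5,"tx":0,"ty":0,"tz":0.0008,"grip":1},{"rx":0,"ry":0,"rz":0.5,"tx":0,"ty":0,"tz":0.0008,"grip":1}]' >/dev/null; python3 m.py
python3 -c "
from h import *
corr([.5468,.1,.287],60)"
```

```text
Mz 0.071 yaw 78.2 q6 18.4 F [-1.3 -0.5  1. ] p [0.5471 0.1005 0.2846] w 41.5
   Mz 0.102 yaw 74.0 q6 22.6 F [-1.   0.7  1.3] p [0.5471 0.1005 0.2845] w 41.6
   Mz 0.070 yaw 69.8 q6 26.8 F [-0.6 -0.1  1.9] p [0.5471 0.1005 0.2844] w 41.7
   Mz 0.030 yaw 65.6 q6 31.0 F [-0.2  0.5  1.7] p [0.547  0.1005 0.2844] w 41.6
   Mz 0.022 yaw 61.4 q6 35.2 F [-0.9  0.6  0.8] p [0.547  0.1006 0.2843] w 42.3
t 19.75 pos [0.547  0.1006 0.2843] eul [-1.7989e+02  8.0000e-02  6.1430e+01] q6 35.2 w 42.3
corr r [-0.026  0.022  0.358] t [-0.015  0.001 -0.068] F [-0.9  0.6  0.8] M [-0.037  0.23   0.022]
```

```bash
python3 -m pendant '[{"rx":-0.02,"ry":0.02,"rz":0.5,"tx":0,"ty":0,"tz":0.0008,"grip":1},{"rx":0,"ry":0,"rz":0.5,"tx":0,"ty":0,"tz":0.0008,"grip":1}]' >/dev/null; python3 m.py
python3 -m pendant '[{"rx":0,"ry":0,"rz":0.5,"tx":0,"ty":0,"tz":0.0008,"grip":1},{"rx":0,"ry":0,"rz":0.5,"tx":0,"ty":0,"tz":0.0008,"grip":1}]' >/dev/null; python3 m.py
python3 -m pendant '[{"rx":0,"ry":0,"rz":0.5,"tx":0,"ty":0,"tz":0.0008,"grip":1},{"rx":0,"ry":0,"rz":0.5,"tx":0,"ty":0,"tz":0.0008,"grip":1}]' >/dev/null; python3 m.py
python3 -m pendant '[{"rx":0,"ry":0,"rz":0.5,"tx":0,"ty":0,"tz":0.0008,"grip":1},{"rx":0,"ry":0,"rz":0.5,"tx":0,"ty":0,"tz":0.0008,"grip":1}]' >/dev/null; python3 m.py
python3 -m pendant '[{"rx":0,"ry":0,"rz":0.5,"tx":0,"ty":0,"tz":0.0008,"grip":1},{"rx":0,"ry":0,"rz":0.5,"tx":0,"ty":0,"tz":0.0008,"grip":1}]' >/dev/null; python3 m.py
```

```text
Mz 0.013 yaw 57.2 q6 39.4 F [-0.6  0.4  1.2] p [0.5469 0.1005 0.2842] w 42.2
   Mz 0.038 yaw 53.0 q6 43.6 F [-0.9 -0.2  1. ] p [0.5469 0.1005 0.2842] w 41.7
   Mz -0.012 yaw 48.9 q6 47.8 F [-1.2  0.3  1.2] p [0.5469 0.1005 0.2841] w 41.5
   Mz 0.057 yaw 44.7 q6 52.0 F [-1.6  0.   1.8] p [0.5469 0.1005 0.284 ] w 41.7
   Mz 0.021 yaw 40.5 q6 56.2 F [-1.4  0.8  1.7] p [0.5469 0.1005 0.2839] w 41.7
```

```bash
python3 -m pendant '[{"rx":0,"ry":0,"rz":0.5,"tx":0,"ty":0,"tz":0.0006,"grip":1},{"rx":0,"ry":0,"rz":0.5,"tx":0,"ty":0,"tz":0.0006,"grip":1}]' >/dev/null; python3 m.py
python3 -m pendant '[{"rx":0,"ry":0,"rz":0.5,"tx":0,"ty":0,"tz":0.0006,"grip":1},{"rx":0,"ry":0,"rz":0.5,"tx":0,"ty":0,"tz":0.0006,"grip":1}]' >/dev/null; python3 m.py
python3 -m pendant '[{"rx":0,"ry":0,"rz":0.5,"tx":0,"ty":0,"tz":0.0006,"grip":1},{"rx":0,"ry":0,"rz":0.5,"tx":0,"ty":0,"tz":0.0006,"grip":1}]' >/dev/null; python3 m.py
python3 -m pendant '[{"rx":0,"ry":0,"rz":0.5,"tx":0,"ty":0,"tz":0.0006,"grip":1},{"rx":0,"ry":0,"rz":0.5,"tx":0,"ty":0,"tz":0.0006,"grip":1}]' >/dev/null; python3 m.py
python3 -m pendant '[{"rx":0,"ry":0,"rz":0.5,"tx":0,"ty":0,"tz":0.0006,"grip":1},{"rx":0,"ry":0,"rz":0.5,"tx":0,"ty":0,"tz":0.0006,"grip":1}]' >/dev/null; python3 m.py
```

```text
Mz 0.004 yaw 36.3 q6 60.4 F [-1.7 -0.3  1.7] p [0.5469 0.1005 0.2839] w 41.8
   Mz 0.043 yaw 32.1 q6 64.6 F [-0.4  0.3  1.3] p [0.5469 0.1005 0.2838] w 42.0
   Mz 0.071 yaw 27.9 q6 68.8 F [-0.7 -0.2  2. ] p [0.5469 0.1006 0.2837] w 41.9
   Mz 0.062 yaw 23.7 q6 73.0 F [-1.8  0.9  1.7] p [0.5469 0.1006 0.2836] w 41.8
   Mz 0.042 yaw 19.5 q6 77.2 F [-0.2 -0.2  1.7] p [0.5469 0.1006 0.2836] w 41.6
```

```bash
python3 -m pendant '[{"rx":0,"ry":0,"rz":0.5,"tx":0,"ty":0,"tz":0.0006,"grip":1}]' >/dev/null; python3 m.py
python3 -m pendant '[{"rx":0,"ry":0,"rz":0.5,"tx":0,"ty":0,"tz":0.0006,"grip":1}]' >/dev/null; python3 m.py
python3 -m pendant '[{"rx":0,"ry":0,"rz":0.5,"tx":0,"ty":0,"tz":0.0006,"grip":1}]' >/dev/null; python3 m.py
python3 -m pendant '[{"rx":0,"ry":0,"rz":0.5,"tx":0,"ty":0,"tz":0.0006,"grip":1}]' >/dev/null; python3 m.py
python3 -m pendant '[{"rx":0,"ry":0,"rz":0.5,"tx":0,"ty":0,"tz":0.0006,"grip":1}]' >/dev/null; python3 m.py
python3 -m pendant '[{"rx":0,"ry":0,"rz":0.5,"tx":0,"ty":0,"tz":0.0006,"grip":1}]' >/dev/null; python3 m.py
python3 -m pendant '[{"rx":0,"ry":0,"rz":0.5,"tx":0,"ty":0,"tz":0.0006,"grip":1}]' >/dev/null; python3 m.py
python3 -m pendant '[{"rx":0,"ry":0,"rz":0.5,"tx":0,"ty":0,"tz":0.0006,"grip":1}]' >/dev/null; python3 m.py
```

```text
Mz 0.056 yaw 17.4 q6 79.3 F [-1.1  0.3  1. ] p [0.5469 0.1006 0.2836] w 41.8
   Mz 0.034 yaw 15.3 q6 81.4 F [-0.6 -0.1  1.8] p [0.5469 0.1006 0.2835] w 41.6
   Mz 0.035 yaw 13.2 q6 83.5 F [-1.6  0.   1.4] p [0.5469 0.1006 0.2835] w 41.9
   Mz 0.110 yaw 11.1 q6 85.6 F [-1.2  0.4  1.1] p [0.5469 0.1006 0.2834] w 41.8
   Mz 0.071 yaw 9.0 q6 87.6 F [-1.   0.6  2. ] p [0.5469 0.1006 0.2834] w 41.8
   Mz 0.017 yaw 6.9 q6 89.7 F [-1.   0.8  0.7] p [0.5469 0.1006 0.2834] w 41.6
   Mz 0.064 yaw 4.8 q6 91.8 F [-1.2  0.5  1.7] p [0.5469 0.1006 0.2833] w 41.5
   Mz 0.004 yaw 2.7 q6 93.9 F [-1.1  0.2  1.4] p [0.5469 0.1006 0.2833] w 41.8
```

```bash
python3 -m pendant '[{"rx":0,"ry":0,"rz":0.5,"tx":0,"ty":0,"tz":0.0006,"grip":1}]' >/dev/null; python3 m.py
python3 -m pendant '[{"rx":0,"ry":0,"rz":0.5,"tx":0,"ty":0,"tz":0.0006,"grip":1}]' >/dev/null; python3 m.py
python3 -m pendant '[{"rx":0,"ry":0,"rz":0.5,"tx":0,"ty":0,"tz":0.0006,"grip":1}]' >/dev/null; python3 m.py
python3 -m pendant '[{"rx":0,"ry":0,"rz":0.5,"tx":0,"ty":0,"tz":0.0006,"grip":1}]' >/dev/null; python3 m.py
python3 -c "
from h import *
corr([.5468,.1,.287],0)
c=ctrl.camera('wrist');cv2.imwrite('pics/w5.png',c['pixels'][150:350,220:440].repeat(3,0).repeat(3,1))
c=ctrl.camera('side');cv2.imwrite('pics/s5.png',cv2.resize(c['pixels'][130:200,280:360],None,fx=8,fy=8))"
```

```text
Mz 0.018 yaw 0.6 q6 96.0 F [-0.4  0.7  0.9] p [0.5469 0.1006 0.2833] w 41.8
   Mz 0.061 yaw -1.5 q6 98.1 F [-0.7  0.5  1. ] p [0.5469 0.1006 0.2832] w 41.5
   Mz 0.059 yaw -3.6 q6 100.2 F [-0.7  0.3  2.3] p [0.5469 0.1007 0.2832] w 42.1
   Mz 0.012 yaw -5.7 q6 102.3 F [-1.1  0.8  1.3] p [0.5469 0.1007 0.2832] w 41.8
t 22.4167 pos [0.5469 0.1007 0.2832] eul [ 1.7994e+02  1.0000e-01 -5.6600e+00] q6 102.3 w 41.8
corr r [ 0.014  0.026 -1.414] t [-0.002  0.017 -0.095] F [-1.1  0.8  1.3] M [0.05  0.311 0.012]
```

View pics/w5.png

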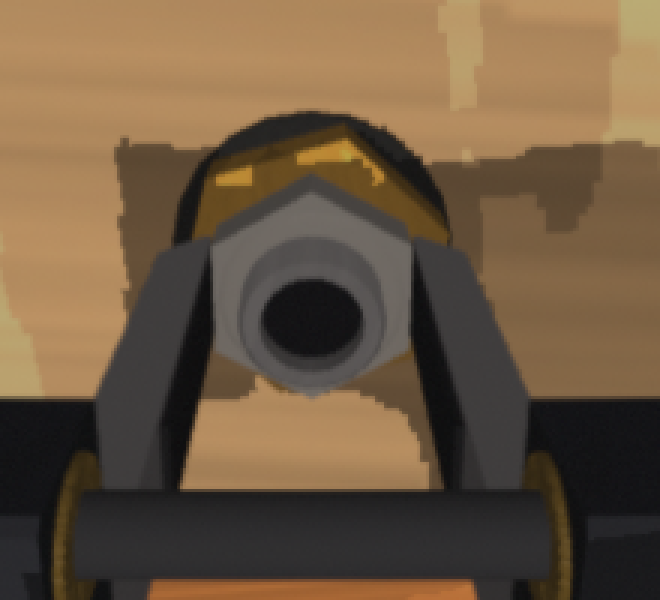

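View pics/s5.png

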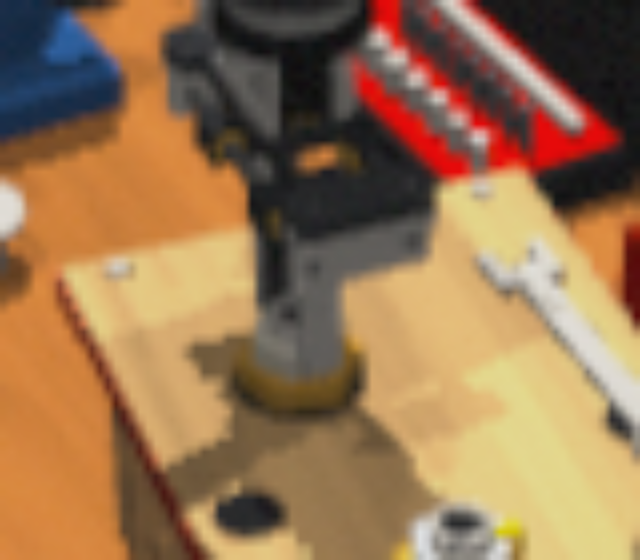

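The grip is square on the flats and the nut is turning, with no contact yet (236° so far). The brass nip-up may add up to 45° of travel. I'll go on carefully and regrip if q6 runs out.

```bash
python3 -m pendant '[{"rx":0.01,"ry":0.02,"rz":0.5,"tx":0,"ty":0,"tz":0.0006,"grip":1}]' >/dev/null; python3 m.py
python3 -m pendant '[{"rx":0,"ry":0,"rz":0.5,"tx":0,"ty":0,"tz":0.0006,"grip":1}]' >/dev/null; python3 m.py
python3 -m pendant '[{"rx":0,"ry":0,"rz":0.5,"tx":0,"ty":0,"tz":0.0006,"grip":1}]' >/dev/null; python3 m.py
python3 -m pendant '[{"rx":0,"ry":0,"rz":0.5,"tx":0,"ty":0,"tz":0.0006,"grip":1}]' >/dev/null; python3 m.py
python3 -m pendant '[{"rx":0,"ry":0,"rz":0.5,"tx":0,"ty":0,"tz":0.0006,"grip":1}]' >/dev/null; python3 m.py
python3 -m pendant '[{"rx":0,"ry":0,"rz":0.5,"tx":0,"ty":0,"tz":0.0006,"grip":1}]' >/dev/null; python3 m.py
python3 -m pendant '[{"rx":0,"ry":0,"rz":0.5,"tx":0,"ty":0,"tz":0.0006,"grip":1}]' >/dev/null; python3 m.py
python3 -m pendant '[{"rx":0,"ry":0,"rz":0.5,"tx":0,"ty":0,"tz":0.0006,"grip":1}]' >/dev/null; python3 m.py
```

```text
Mz 0.090 yaw -7.5 q6 104.2 F [-2.5  0.4  3.1] p [0.5468 0.1007 0.2831] w 41.8
   Mz -0.020 yaw -9.5 q6 106.2 F [-0.4  0.1  2.1] p [0.5468 0.1006 0.2831] w 41.7
   Mz 0.050 yaw -11.5 q6 108.2 F [-0.8  0.6  0.5] p [0.5468 0.1006 0.2831] w 41.6
   Mz 0.091 yaw -13.5 q6 110.2 F [-0.7  0.   1.8] p [0.5468 0.1006 0.2831] w 41.8
   Mz 0.061 yaw -15.5 q6 112.2 F [-1.2 -0.1  1.6] p [0.5468 0.1006 0.2831] w 42.0
   Mz 0.066 yaw -17.5 q6 114.2 F [-1.  -0.2  1.2] p [0.5468 0.1006 0.283 ] w 41.7
   Mz 0.065 yaw -19.5 q6 116.2 F [-0.9  0.6  1.7] p [0.5468 0.1006 0.283 ] w 41.7
   Mz 0.176 yaw -21.5 q6 118.2 F [-1.3 -0.2  1.3] p [0.5468 0.1006 0.283 ] w 41.9
```

```bash
python3 -m pendant '[{"rx":0,"ry":0,"rz":0.5,"tx":0,"ty":0,"tz":0.0006,"grip":1}]' >/dev/null; python3 m.py
python3 -m pendant '[{"rx":0,"ry":0,"rz":0.5,"tx":0,"ty":0,"tz":0.0006,"grip":1}]' >/dev/null; python3 m.py
python3 -m pendant '[{"rx":0,"ry":0,"rz":0.5,"tx":0,"ty":0,"tz":0.0006,"grip":1}]' >/dev/null; python3 m.py
python3 -m pendant '[{"rx":0,"ry":0,"rz":0.5,"tx":0,"ty":0,"tz":0.0006,"grip":1}]' >/dev/null; python3 m.py
python3 -m pendant '[{"rx":0,"ry":0,"rz":0.5,"tx":0,"ty":0,"tz":0.0006,"grip":1}]' >/dev/null; python3 m.py
python3 -m pendant '[{"rx":0,"ry":0,"rz":0.5,"tx":0,"ty":0,"tz":0.0006,"grip":1}]' >/dev/null; python3 m.py
python3 -m pendant '[{"rx":0,"ry":0,"rz":0.5,"tx":0,"ty":0,"tz":0.0006,"grip":1}]' >/dev/null; python3 m.py
```

```text
Mz 0.083 yaw -23.5 q6 120.2 F [-0.   0.3  1.4] p [0.5468 0.1007 0.283 ] w 41.9
   Mz 0.141 yaw -25.5 q6 122.2 F [-0.7  0.3  0.4] p [0.5468 0.1006 0.2829] w 41.7
   Mz 0.109 yaw -27.5 q6 124.2 F [0.1 0.9 0.7] p [0.5468 0.1007 0.2829] w 41.5
   Mz 0.128 yaw -29.5 q6 126.2 F [-0.8  0.3  1.3] p [0.5469 0.1007 0.2829] w 42.0
   Mz 0.213 yaw -31.5 q6 128.2 F [-0.9  0.7  0.9] p [0.5469 0.1007 0.2829] w 41.5
   Mz 0.128 yaw -33.5 q6 130.2 F [-1.1  0.3  1.2] p [0.5469 0.1007 0.2829] w 41.6
   Mz 0.132 yaw -35.5 q6 132.2 F [-0.5  0.8  2. ] p [0.5469 0.1007 0.2829] w 41.8
```

Torque has been rising since about yaw -19°, so the white nut has met the brass at about 250° of turn. I'm about 16° past contact with little q6 left, so I'll release, go back 60° and regrip for the remaining 30° or so.

```bash
python3 -m pendant '[{"rx":0,"ry":0,"rz":0,"tx":0,"ty":0,"tz":0,"grip":1},{"rx":0,"ry":0,"rz":0,"tx":0,"ty":0,"tz":0,"grip":-1},{"rx":0,"ry":0,"rz":0,"tx":0,"ty":0,"tz":0,"grip":-1},{"rx":0,"ry":0,"rz":0,"tx":0,"ty":0,"tz":0,"grip":-1},{"rx":0,"ry":0,"rz":0,"tx":0,"ty":0,"tz":-0.03,"grip":-1},{"rx":0,"ry":0,"rz":0,"tx":0,"ty":0,"tz":0,"grip":-1}]' >/dev/null; python3 m.py
python3 -m pendant '[{"rx":0,"ry":0,"rz":-1,"tx":0,"ty":0,"tz":0,"grip":-1},{"rx":0,"ry":0,"rz":-1,"tx":0,"ty":0,"tz":0,"grip":-1},{"rx":0,"ry":0,"rz":-1,"tx":0,"ty":0,"tz":0,"grip":-1},{"rx":0,"ry":0,"rz":-1,"tx":0,"ty":0,"tz":0,"grip":-1},{"rx":0,"ry":0,"rz":-1,"tx":0,"ty":0,"tz":0,"grip":-1},{"rx":0,"ry":0,"rz":-1,"tx":0,"ty":0,"tz":0,"grip":-1},{"rx":0,"ry":0,"rz":-1,"tx":0,"ty":0,"tz":0,"grip":-1},{"rx":0,"ry":0,"rz":-1,"tx":0,"ty":0,"tz":0,"grip":-1}]' >/dev/null; python3 m.py
python3 -m pendant '[{"rx":0,"ry":0,"rz":-1,"tx":0,"ty":0,"tz":0,"grip":-1},{"rx":0,"ry":0,"rz":-1,"tx":0,"ty":0,"tz":0,"grip":-1},{"rx":0,"ry":0,"rz":-1,"tx":0,"ty":0,"tz":0,"grip":-1},{"rx":0,"ry":0,"rz":-1,"tx":0,"ty":0,"tz":0,"grip":-1},{"rx":0,"ry":0,"rz":-1,"tx":0,"ty":0,"tz":0,"grip":-1},{"rx":0,"ry":0,"rz":0,"tx":0,"ty":0,"tz":0,"grip":-1}]' >/dev/null
python3 -c "
from h import *
corr([.5469,.1006,.284],24)"
```

```text
Mz 0.006 yaw -35.2 q6 131.8 F [-0.9  0.9  0.5] p [0.5469 0.1006 0.2838] w 71.4
   Mz 0.011 yaw -1.7 q6 98.3 F [ 0.  -0.5  0.5] p [0.547  0.1004 0.2839] w 93.8
t 25.4333 pos [0.5471 0.1004 0.2839] eul [1.7995e+02 7.0000e-02 1.9720e+01] q6 76.9 w 93.7
corr r [ 0.012  0.019 -1.069] t [-0.003 -0.007 -0.002] F [-0.1 -0.5  0.6] M [-0.002  0.095 -0.009]
```

```bash
python3 -m pendant '[{"rx":0,"ry":0,"rz":-0.6,"tx":0,"ty":0,"tz":0,"grip":0},{"rx":0,"ry":0,"rz":-0.5,"tx":0,"ty":0,"tz":0,"grip":0},{"rx":0,"ry":0,"rz":0,"tx":0,"ty":0,"tz":0,"grip":0},{"rx":0,"ry":0,"rz":0,"tx":0,"ty":0,"tz":0,"grip":1},{"rx":0,"ry":0,"rz":0,"tx":0,"ty":0,"tz":0,"grip":1},{"rx":0,"ry":0,"rz":0,"tx":0,"ty":0,"tz":0,"grip":1},{"rx":0,"ry":0,"rz":0,"tx":0,"ty":0,"tz":0,"grip":1},{"rx":0,"ry":0,"rz":0,"tx":0,"ty":0,"tz":0,"grip":1}]' >/dev/null; python3 m.py
python3 -m pendant '[{"rx":0,"ry":0,"rz":0,"tx":0,"ty":0,"tz":0,"grip":1},{"rx":0,"ry":0,"rz":0,"tx":0,"ty":0,"tz":0,"grip":1},{"rx":0,"ry":0,"rz":0,"tx":0,"ty":0,"tz":0,"grip":1},{"rx":0,"ry":0,"rz":0,"tx":0,"ty":0,"tz":0,"grip":1}]' >/dev/null
python3 -c "
from h import *
corr([.5469,.1006,.284],24.5)"
```

```text
Mz 0.004 yaw 23.5 q6 73.2 F [-1.   0.6  0.8] p [0.5471 0.1003 0.284 ] w 44.2
t 26.4333 pos [0.547  0.1007 0.284 ] eul [1.7999e+02 7.0000e-02 2.3460e+01] q6 73.2 w 41.7
corr r [ 0.003  0.017 -0.26 ] t [-0.004  0.001  0.001] F [0.6 1.  0.1] M [0.177 0.22  0.006]
```

```bash
python3 -m pendant '[{"rx":0,"ry":0,"rz":0.5,"tx":0,"ty":0,"tz":0.0006,"grip":1},{"rx":0,"ry":0,"rz":0.5,"tx":0,"ty":0,"tz":0.0006,"grip":1}]' >/dev/null; python3 m.py
python3 -m pendant '[{"rx":0,"ry":0,"rz":0.5,"tx":0,"ty":0,"tz":0.0006,"grip":1},{"rx":0,"ry":0,"rz":0.5,"tx":0,"ty":0,"tz":0.0006,"grip":1}]' >/dev/null; python3 m.py
python3 -m pendant '[{"rx":0,"ry":0,"rz":0.5,"tx":0,"ty":0,"tz":0.0006,"grip":1},{"rx":0,"ry":0,"rz":0.5,"tx":0,"ty":0,"tz":0.0006,"grip":1}]' >/dev/null; python3 m.py
python3 -m pendant '[{"rx":0,"ry":0,"rz":0.5,"tx":0,"ty":0,"tz":0.0006,"grip":1}]' >/dev/null; python3 m.py
python3 -m pendant '[{"rx":0,"ry":0,"rz":0.5,"tx":0,"ty":0,"tz":0.0006,"grip":1}]' >/dev/null; python3 m.py
python3 -m pendant '[{"rx":0,"ry":0,"rz":0.5,"tx":0,"ty":0,"tz":0.0006,"grip":1}]' >/dev/null; python3 m.py
python3 -m pendant '[{"rx":0,"ry":0,"rz":0.5,"tx":0,"ty":0,"tz":0.0006,"grip":1}]' >/dev/null; python3 m.py
```

```text
Mz 0.140 yaw 19.4 q6 77.3 F [-1.   1.6  0.7] p [0.547  0.1007 0.284 ] w 42.0
   Mz 0.160 yaw 15.2 q6 81.5 F [-0.6  0.5 -0.3] p [0.547  0.1007 0.2839] w 41.9
   Mz 0.170 yaw 11.0 q6 85.6 F [-0.1  0.6  0.5] p [0.547  0.1007 0.2839] w 41.6
   Mz 0.170 yaw 8.9 q6 87.7 F [-0.7  1.3  0.4] p [0.547  0.1007 0.2839] w 41.7
   Mz 0.166 yaw 6.9 q6 89.8 F [-0.9  0.6  0.3] p [0.547  0.1007 0.2839] w 41.7
   Mz 0.209 yaw 4.8 q6 91.9 F [-0.7  1.1 -0.3] p [0.547  0.1007 0.2839] w 41.9
   Mz 0.212 yaw 2.7 q6 94.0 F [-0.8  1.6  0.5] p [0.547  0.1007 0.2838] w 41.9
```

```bash
python3 -m pendant '[{"rx":0,"ry":0,"rz":0.5,"tx":0,"ty":0,"tz":0.0006,"grip":1},{"rx":0,"ry":0,"rz":0.5,"tx":0,"ty":0,"tz":0.0006,"grip":1}]' >/dev/null; python3 m.py
python3 -m pendant '[{"rx":0,"ry":0,"rz":0.5,"tx":0,"ty":0,"tz":0.0006,"grip":1},{"rx":0,"ry":0,"rz":0.5,"tx":0,"ty":0,"tz":0.0006,"grip":1}]' >/dev/null; python3 m.py
python3 -m pendant '[{"rx":0,"ry":0,"rz":0.5,"tx":0,"ty":0,"tz":0.0006,"grip":1}]' >/dev/null; python3 m.py
python3 -m pendant '[{"rx":0,"ry":0,"rz":0.5,"tx":0,"ty":0,"tz":0.0006,"grip":1}]' >/dev/null; python3 m.py
```

```text
Mz 0.195 yaw -1.5 q6 98.2 F [-0.8  0.9  0.4] p [0.547  0.1007 0.2838] w 41.9
   Mz 0.229 yaw -5.7 q6 102.4 F [-1.2  1.3  0.8] p [0.547  0.1007 0.2837] w 41.8
   Mz 0.225 yaw -7.8 q6 104.5 F [-1.6  1.2  0.2] p [0.547  0.1007 0.2837] w 42.0
   Mz 0.198 yaw -9.9 q6 106.6 F [-0.2  0.3 -0.1] p [0.547  0.1007 0.2837] w 41.6
```

That is about 51° past contact, with torque around 0.22. I'll let go and back off upward.

```bash
python3 -m pendant '[{"rx":0,"ry":0,"rz":0,"tx":0,"ty":0,"tz":0,"grip":1},{"rx":0,"ry":0,"rz":0,"tx":0,"ty":0,"tz":0,"grip":-1},{"rx":0,"ry":0,"rz":0,"tx":0,"ty":0,"tz":0,"grip":-1},{"rx":0,"ry":0,"rz":0,"tx":0,"ty":0,"tz":0,"grip":-1},{"rx":0,"ry":0,"rz":0,"tx":0,"ty":0,"tz":0,"grip":-1},{"rx":0,"ry":0,"rz":0,"tx":0,"ty":0,"tz":0,"grip":-1},{"rx":0,"ry":0,"rz":0,"tx":0,"ty":0,"tz":0,"grip":-1},{"rx":0,"ry":0,"rz":0,"tx":0,"ty":0,"tz":0,"grip":-1}]' >/dev/null; python3 m.py
python3 -m pendant '[{"rx":0,"ry":0,"rz":0,"tx":0,"ty":0,"tz":-0.4,"grip":-1},{"rx":0,"ry":0,"rz":0,"tx":0,"ty":0,"tz":-0.8,"grip":-1},{"rx":0,"ry":0,"rz":0,"tx":0,"ty":0,"tz":-0.8,"grip":-1},{"rx":0,"ry":0,"rz":0,"tx":0,"ty":0,"tz":0,"grip":-1},{"rx":0,"ry":0,"rz":0,"tx":0,"ty":0,"tz":0,"grip":-1}]'
python3 -c "
from h import *
c=ctrl.camera('wrist');cv2.imwrite('pics/w6.png',c['pixels'])
c=ctrl.camera('side');cv2.imwrite('pics/s6.png',c['pixels']);c=ctrl.camera('top');cv2.imwrite('pics/t6.png',c['pixels'])
a=cv2.imread('pics/top0.png');d=cv2.absdiff(a,c['pixels']).max(2)
b=cv2.imread('pics/side0.png')"
```

```text
Mz 0.003 yaw -9.8 q6 106.5 F [ 0.1 -0.4  0.2] p [0.5471 0.1003 0.2837] w 85.0
time_s: 28.85
ee_pos: [0.5468, 0.1004, 0.3656]
eef_rot: [3.138, 0.003, -0.17]
force: [0.5, 1.0, -0.6]
grip_width: 0.0942
```

View pics/w6.png

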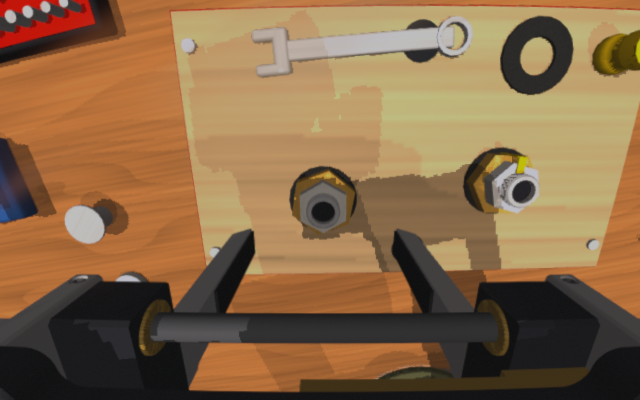

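View pics/s6.png

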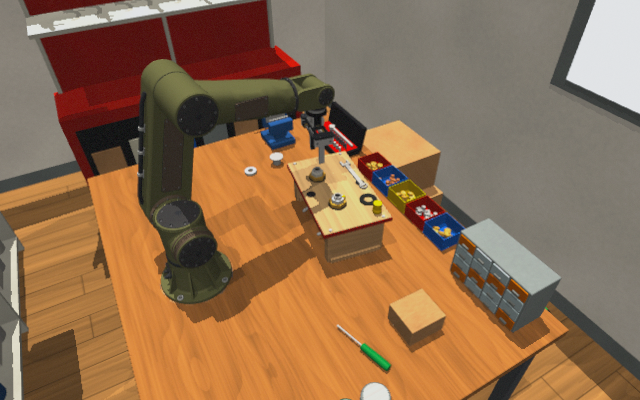

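Both nuts stand free of the fingers (white at (322,208), brass around (323,195)), and the loose things look undisturbed. Next I'll check the nut orientations and the gap.

Run:
```python
from h import *
import pickle
c=ctrl.camera("wrist");pickle.dump(c,open("w7.pkl","wb"))
a=cv2.resize(c["pixels"][160:240,283:363],(600,600),interpolation=cv2.INTER_LINEAR)
cv2.imwrite("pics/w7z.png",np.clip(a.astype(float)*1.6,0,255).astype(np.uint8))
```

```text
(no output)
```

View pics/w7z.png

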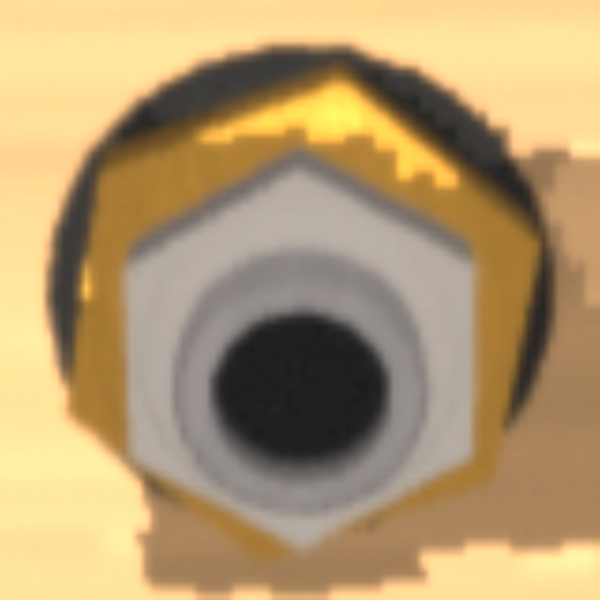

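Run:
```python
from h import *
import pickle
c=pickle.load(open("w7.pkl","rb"))
s=80/600
f=lambda p:(p[0]*s+283-.43,p[1]*s+160-.43)
for n,z,ps in [("brass",.1846,[(340,70),(542,230),(105,158),(70,410),(490,490),(262,555)]),("white",.1985,[(300,165),(475,262),(475,457),(304,550),(130,463),(125,265)])]:
    P=np.array([onz(c,f(p),z) for p in ps])[:,:2];ce=P.mean(0);d=P-ce
    print(n,ce.round(4),(np.hypot(*d.T)*1e3).round(1),(np.degrees(np.arctan2(d[:,1],d[:,0]))%60).round(1))
t=ctrl.camera("top")["pixels"];si=ctrl.camera("side")["pixels"]
for nm,now in (("top",t),("side",si)):
    a=cv2.imread(f"pics/{nm}0.png")
    R={"top":{"spanner":(260,130,75,30),"washer":(335,145,30,30),"jar":(366,150,20,22),"plug":(148,190,27,27),"reel":(148,235,26,24),"carton":(455,172,55,58),"driver":(440,248,78,34)}}.get(nm,{})
    for k,(x,y,w,h) in R.items():
        g=lambda im:cv2.cvtColor(im,cv2.COLOR_BGR2GRAY)[y:y+h,x:x+w].astype(np.float32)
        print(k,np.round(cv2.phaseCorrelate(g(a),g(now))[0],2))
```

```text
brass [0.5475 0.1001] [32.8 32.5 32.4 31.9 33.3 32.2] [41.9 42.2 38.8 41.5 37.3 40.9]
white [0.5468 0.1002] [24.5 24.2 24.4 24.4 24.6 24.3] [50.6 51.6 50.4 50.9 51.7 49.8]
spanner [0.55 0.26]
washer [-0.01 -0.  ]
jar [-0.05 -0.01]
plug [0.56 0.55]
reel [ 0.5 -0. ]
carton [-0.06 -0.04]
driver [ 0.01 -0.04]
```

Everything agrees. Brass corners are at 40.4° against 40.1° when released, so it did not move with the white nut. White corners are at about 50.8° against 50.1° expected. Nothing loose has shifted, so I'm handing in.

```bash
python3 -c "
from station import ctrl
o=ctrl.get_obs();print(o['time_s'],o['joint_vel'],o['force']);print(ctrl.hand_in())"
```

```text
29.15 [-0.00089697 -0.00220866 -0.00385362  0.00090848  0.00239308 -0.0002081 ] [-0.92985336 -0.78454643  0.45091278]
the job is handed in; nothing more can be done
None
```

Both nuts are tightened on the left-hand tap (0.547, 0.100), the one without the yellow mark, and the job was handed in at 29 s. The interface reported no verdict.

- **Brass nut:** I turned it about 107° clockwise. The torque began to rise about 65° in, and I nipped it up about 42° past that point, to about 0.39 N m. I then let go.
- **White nut:** I ran it down about 250° until it met the brass nut, regripped once, and nipped it up about 51° past contact, to about 0.22 N m. I then let go and raised the gripper clear.

**Last checks:**
- The final wrist picture showed the brass nut still at the angle where I left it, within 1°, and the white nut also where I released it.
- In the top view the loose things moved under 1 pixel (about 2–3 mm at that range), which fits shadow changes.
- The external force on the tool was near zero.

**What is less certain:**
- Contact forces cannot be read directly. I estimate about 20 N on the washer when I released the brass nut, before the white nut was tightened on it, and about 25 N between the nuts. Both come from the turn angle and the limits you gave.
- The moment reading was noisy (about ±0.04 N m), so each contact angle is only good to about 4°.
- The white nut met the brass later than the stated 229°. I put this down to the brass nut having been nipped down further below it.

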